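Swap the sample carrier on a ramp-fed cap reader

ROBOT

A 7-joint arm with a two-finger parallel gripper is mounted at the origin on the work surface. World frame = base frame: x ahead of the robot, y to its left, z up, the work surface at z = 0. Lengths are in mm, angles in rad, forces in N, time in s.
With the tool pointing down it reaches from about 400 to 875 mm from the base axis. Payload 4.4 kg.
Tool frame: the origin (TCP) lies at the centre of the arm's flange, where the gripper is bolted on; the fingertips stand 173 mm ahead of it and the grasp point (between the pads) lies 155 mm ahead of it; z points along the fingers, y is the direction in which the jaws open and shut (so a half turn about z gives the same grasp; the last joint's range is limited). The gripper opens to 85 mm and grips with 20 to 120 N. Pads are 22 mm wide; open, the fingers measure 114 mm over their backs; the gripper's body (76 mm by 85 mm) begins 54 mm behind the grasp point. The pads swing forward as they close: fully open they stand 13 mm farther back than shut.
Start: joints at [-1.409, 0.628, 0.038, 1.517, -0.027, 0.996, -0.02], TCP at [146.773, 633.224, 404.713] pointing down, gripper open.
Joint ranges: [-3.06, 3.06], [-0.37, 2.12], [-1.25, 1.32], [0.18, 2.47], [-1.1, 4.24], [0.23, 1.98], [-2.94, 2.94]. Speed limits (rad/s): [2.57, 2.57, 3.14, 3.14, 3.14, 3.14, 3.14].

INTERFACE

Orientations are given as [roll, pitch, yaw] about the fixed x, y, z axes, in that order (R = Rz(yaw) Ry(pitch) Rx(roll)).
In Python, from cell import * gives the robot as it stands. The module is installed in compiled form; this text tells all that it offers.
- The arm moves only by the shell command python3 -m jog 'ROWS'. ROWS is JSON, one flat list of numbers, 5 for each row, row after row: the shift along the tool's x, y, z in mm, then the turn about the tool's z in degrees, then the finger opening in mm, from 0 to 85.4. A call has 1 to 20 rows; each row is the pose to reach, as a shift and turn from the pose commanded when the call began, along the tool's axes at that moment; what a row does not reach only later rows make up. A row lasts 1/12 s, in which the tool goes at most 41.7 mm and 7.16 degrees, less where a joint would pass 70% of its speed; a pose out of reach is approached as far as the arm can. A call with a gripper value outside its range is refused whole. The fingers move at their own pace and stop on an object; the grip force is fixed at half the most. Time passes only in rows, so rows that repeat a pose let the fingers close. It gives the time, the measured TCP pose, the force and the opening at its end, in the units of the state.
- read_state(): the state, without advancing time (a new reading comes with each control period).
- get_image(name): name is "scene" or "side" or "wrist"; returns (picture, depth): 384x512x3 uint8, blue, green, red; 384x512 float32, mm along the optical axis (not along the pixel's ray), 0 where there is no reading.
- camera_params(name): a dict with "K" (3x3 intrinsics, pixels), "T" (4x4, takes a point from camera to world coordinates). Camera axes: x right, y up, looking along -z (the intrinsics and any distortion apply to the point x, -y, -z); pixel columns grow to the right and rows downward; lengths in mm; the calibration is good to about 2 mm. A picture is of the moment at which its call begins: read the wrist's pose just before it. camera_params takes no time and is no camera call; for the wrist camera it gives the pose at the moment of the call.
- finish_job(): hands the job in, once; it reports no verdict.
The state is a dict: "clock": time; "qpos": joint angles; "qd": joint speeds; "tau": joint torques, N m; "eef_pos": TCP position; "tool_rot": TCP orientation; "force": force on the tool from outside, world axes, zero at the start; "torque": the same for the moment, N m; "width": finger opening in mm.
Only numpy, scipy, OpenCV 4.12 (cv2) and the standard library are available. Lean on these libraries where they do the work, as an engineer would, in place of code of your own. Each camera call takes 0.05 s, during which the arm holds its last target.

TASK

Lift the spent carrier (empty wells) off the foot of the reader's loading ramp and stand it in the white tray. Then stand the fresh carrier (two white vial caps) between the guide rails on the lower part of the ramp, let go of it, and push it gently up the ramp, under the reader head, until it rests against the stop at the top; leave it there and back away. Do not disturb the other things on the bench.

Things in the scene. Friction and masses are not known exactly. Their poses are not given: they have to be found in the camera images.
- ramp: Fixed aluminium ramp, 250 mm long, 80 wide, climbing at 10 degrees. Origin: on its upper surface, middle of its foot edge, 12 mm above the bench. x points up the slope, y across to the left, z out of the surface. Two steel guide rails 9 mm high, 6 mm thick, from x = 20 to 250 mm, leave 45 mm free between them. The head crosses it from about x = 140 mm.
- head_lip (a point): Middle of the lower front edge of the white reader head that bridges the ramp, 118 mm above the bench. Head: 124 mm wide, 52 mm deep, upright front, top 237 mm above the bench; side cheeks 12 mm thick, 100 mm apart, from 3 mm in front of it. A home carrier's rear is about 15 mm behind this front, so to push it there the tool must lean 30 to 45 degrees, tips up-ramp. z up, x level, up-ramp.
- stop: Dark steel stop across the top of the ramp, 74 mm wide, 32 mm high, rigid. Origin: on the ramp surface in the middle of the stop's down-ramp face, 235 mm up the slope from the ramp's origin; axes as the ramp's.
- fresh_mid (a point): Fresh carrier, upright on the bench: aluminium, 80 mm long (x), 40 wide (y), 56 high, 0.15 to 0.31 kg, same both ways round. Slab 20 mm high; on it a central grip fin 36 mm long (x), 16 thick (y), from 20 to 56 mm above the underside, and at each end a white vial cap, diameter 17, 8 high. Point: its centre, 28 mm above the underside; z up.
- spent_mid (a point): Spent carrier: as the fresh one but with dark empty wells flush with the slab in place of the caps. It starts on the lower part of the ramp between the rails, its length along the slope. The point is its centre, 28 mm above the underside; x along its length.
- tray: White open tray (fixed), outside 125 mm (x) by 85 mm (y) by 18 mm high, walls and floor 4 mm thick. Origin: centre of its underside on the bench; z up.
- reagent: Amber reagent bottle, diameter 66 mm, 150 mm high, a bystander beside the reader head. Origin: centre of its underside.
- beaker: Glass beaker, diameter 70 mm, 85 mm high, a bystander on the other side of the reader. Origin: centre of its underside.
- jar: Small amber jar, diameter 40 mm, 50 mm high, a bystander beside the ramp. Origin: centre of its underside.
- tape: Roll of grey tape lying flat, outer diameter 90 mm, 25 mm high, a bystander. Origin: centre of its underside.
- heatblock: Aluminium heating block 95 x 66 x 42 mm with six dark wells and no fin, a bystander. Origin: centre of its underside.
- tuberack: Orange tube rack 110 x 60 mm, 80 mm high with its capped tubes, a bystander. Origin: centre of its underside.

How it is judged:
By the outcome, as a careful person would: the job done as asked, in the order asked, and still so for the second after the job is handed in, with the robot touching nothing.
It also fails if it takes over 70 s, if anything falls off the work surface, if the arm or the gripper's body presses on something with over 40 N, if the wrist force passes 120 N, or if a joint passes its speed limit or range.

## Working session

There is one attempt and no reset: what is moved stays moved. The work goes in short steps, Python scripts to look and compute and a shell command to move; the robot and the scene stay as the last step left them, time stands still between calls to the robot, and variables do not carry over. Pictures are saved under pics/ and viewed, and the job is handed in when it is done.

```bash
ls; mkdir -p pics; python3 - <<'E'
from cell import *
import cv2,numpy as np
print(read_state())
for n in ["scene","side","wrist"]:
    p=camera_params(n); im,d=get_image(n)
    cv2.imwrite(f"pics/{n}0.png",im); np.savez(f"{n}0.npz",im=im,d=d,K=p["K"],T=p["T"])
    print(n,{k:np.round(v,3).tolist() if not isinstance(v,str) else v for k,v in p.items()}, (d>0).mean())
E
```

```text
pics
{'clock': 0.0, 'qpos': array([-1.40880644,  0.62934036,  0.03842135,  1.51837065, -0.02699359,
        0.99628483, -0.02002006]), 'qd': array([-5.71332257e-04, -5.17524763e-04, -9.40662014e-04,  9.92607306e-04,
       -5.67713083e-04, -1.54766713e-03, -2.87062552e-05]), 'tau': array([-2.35495845e-04, -5.63413489e+01,  1.22679580e+00, -1.93438286e+01,
        1.11790595e-02,  1.04633532e-02, -1.12299682e-05]), 'eef_pos': array([146.67852312, 632.93150358, 403.79128587]), 'tool_rot': array([-3.13970693e+00,  1.79083694e-05,  2.91380283e+00]), 'force': array([-0.40836128,  0.54849208,  0.83319857]), 'torque': array([ 0.02530012, -0.02588904, -0.01952945]), 'width': 85.11662078786263}
scene {'K': [[467.122, 0.0, 262.107], [0.0, 467.122, 191.287], [0.0, 0.0, 1.0]], 'T': [[-0.757, -0.46, 0.465, 1060.532], [0.654, -0.522, 0.548, 609.54], [-0.009, 0.718, 0.696, 867.619], [0.0, 0.0, 0.0, 1.0]]} 0.996063232421875
side {'K': [[428.718, 0.0, 254.09], [0.0, 428.718, 191.082], [0.0, 0.0, 1.0]], 'T': [[0.793, 0.42, -0.442, 60.176], [-0.609, 0.528, -0.592, -624.465], [-0.015, 0.738, 0.674, 803.556], [0.0, 0.0, 0.0, 1.0]]} 0.9961751302083334
wrist {'K': [[283.158, 0.0, 254.046], [0.0, 283.158, 192.352], [0.0, 0.0, 1.0]], 'T': [[0.226, -0.929, -0.294, 70.765], [0.974, 0.215, 0.07, 650.042], [-0.002, -0.302, 0.953, 373.899], [0.0, 0.0, 0.0, 1.0]]} 0.9962310791015625
```

View pics/scene0.png

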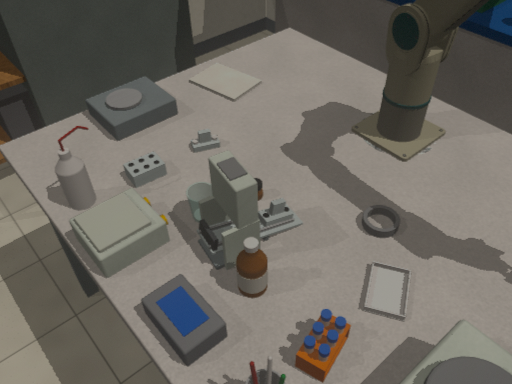

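View pics/side0.png

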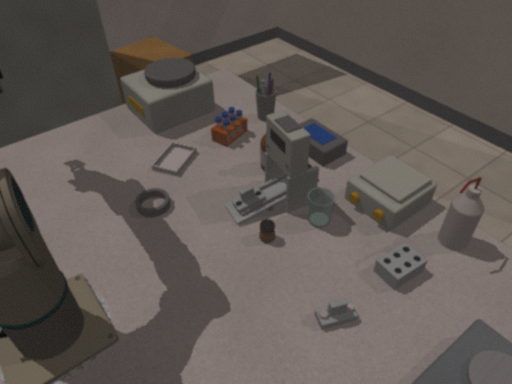

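View pics/wrist0.png

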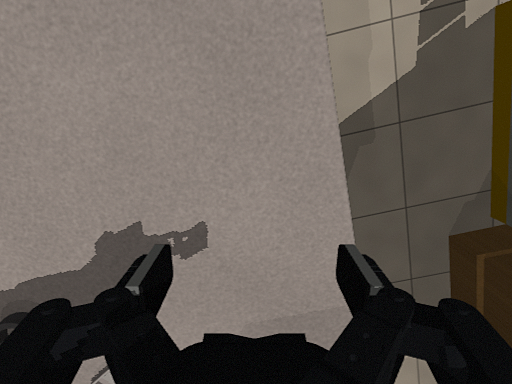

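```bash
cat > h.py <<'E'
import numpy as np,cv2
def load(f):
    z=np.load(f); return z["im"],z["d"],z["K"],z["T"]
def cloud(d,K,T):
    v,u=np.mgrid[0:d.shape[0],0:d.shape[1]]
    P=np.stack([(u-K[0,2])/K[0,0]*d,-(v-K[1,2])/K[1,1]*d,-d,np.ones_like(d)],-1)
    return (P@T.T)[...,:3]
def proj(p,K,T):
    c=np.linalg.inv(T)@np.append(p,1); return K[0,0]*c[0]/-c[2]+K[0,2],K[1,1]*-c[1]/-c[2]+K[1,2]
def ray(u,v,z,K,T):
    r=T[:3,:3]@np.array([(u-K[0,2])/K[0,0],-(v-K[1,2])/K[1,1],-1]); o=T[:3,3]
    return o+r*(z-o[2])/r[2]
E
python3 - <<'E'
from h import *
def crop(f,o,x0,y0,x1,y1,s):
    im=load(f)[0][y0:y1,x0:x1]; cv2.imwrite(o,cv2.resize(im,None,fx=s,fy=s,interpolation=cv2.INTER_CUBIC))
crop("scene0.npz","pics/sc1.png",120,110,320,290,4)
crop("side0.npz","pics/sd1.png",210,90,390,340,2.4*1)
im,d,K,T=load("scene0.npz");P=cloud(d,K,T)
for n,(u,v) in dict(bench=(330,130),fin=(276,206),reag=(252,243),tray=(387,290),fresh=(205,135),headtop=(232,170),tape=(381,213)).items(): print(n,P[v,u].round())
im,d,K,T=load("side0.npz");P=cloud(d,K,T)
for n,(u,v) in dict(bench=(150,280),fin=(250,195),jar=(267,226),tray=(175,160),fresh=(336,307),headtop=(290,125)).items(): print(n,P[v,u].round())
E
```

```text
bench [ 147. -141.    0.]
fin [537.  43.  72.]
reag [693. 143. 150.]
tray [480. 342.   2.]
fresh [ 480. -328.   42.]
headtop [643.  23. 234.]
tape [313. 190.   7.]
bench [219. -11.   1.]
fin [529.  21.  62.]
jar [504. -79.  47.]
tray [485. 342.  -1.]
fresh [ 471. -340.   53.]
headtop [641.   6. 234.]
```

View pics/sc1.png

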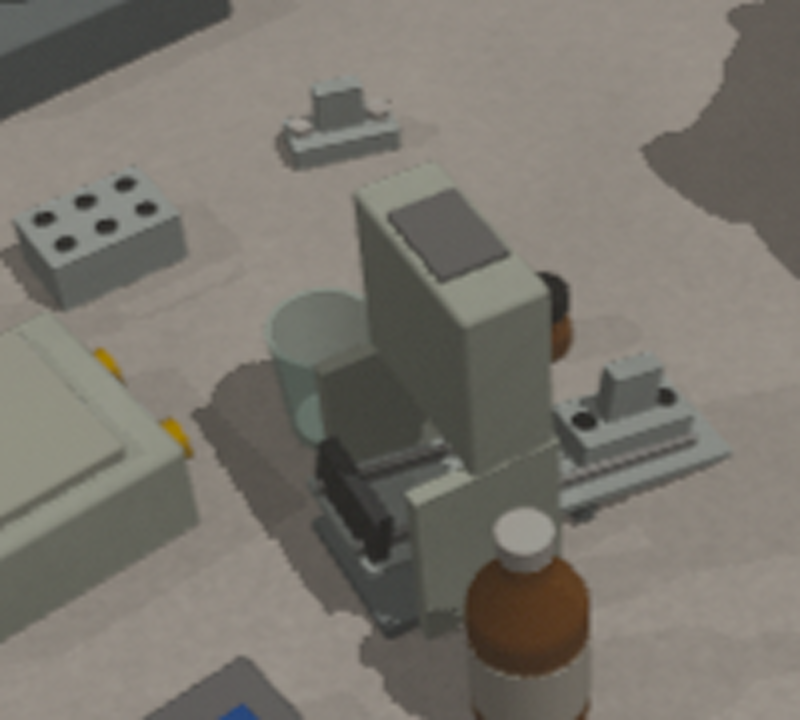

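View pics/sd1.png

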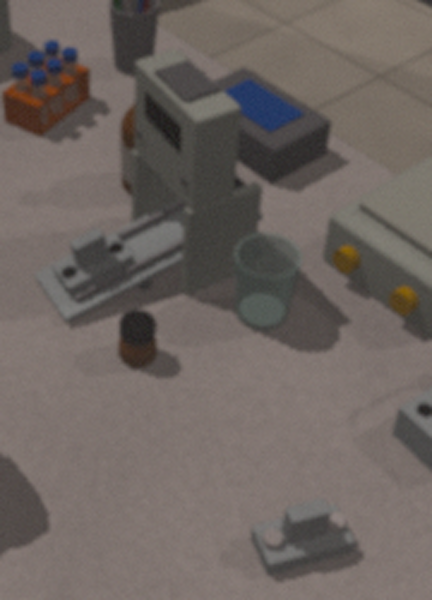

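```bash
python3 - <<'E'
from h import *
cl={n:cloud(*load(n+"0.npz")[1:]).reshape(-1,3) for n in("scene","side")}
def rect(p): 
    (c,s,a)=cv2.minAreaRect(p[:,:2].astype(np.float32)); return np.round(c,1),np.round(s,1),round(a,1),len(p)
def sel(P,x0,x1,y0,y1,z0,z1):
    return P[(P[:,0]>x0)&(P[:,0]<x1)&(P[:,1]>y0)&(P[:,1]<y1)&(P[:,2]>z0)&(P[:,2]<z1)]
for n,P in cl.items():
    print(n,"bench",np.median(sel(P,200,500,-200,-120,-20,20)[:,2]))
    print("fresh all",rect(sel(P,400,560,-400,-260,6,80)))
    print("fresh fin",rect(sel(P,400,560,-400,-260,36,80)), "top",np.percentile(sel(P,400,560,-400,-260,36,80)[:,2],[50,90,98]))
    print("tray",rect(sel(P,380,580,260,430,9,40)))
    h=sel(P,560,720,-100,120,228,245); print("head top",rect(h),np.median(h[:,2]))
    s=sel(P,440,600,-20,80,52,100); print("spent fin",rect(s),np.percentile(s[:,2],[50,90,98]))
    print("ramp all",rect(sel(P,430,760,-60,90,8,70)))
    print("jar",rect(sel(P,450,560,-120,-50,20,70)))
    r=sel(P,620,760,90,200,60,160); print("reag",rect(r) if len(r) else 0)
    b=sel(P,580,720,-160,-60,70,95); print("beak",rect(b) if len(b) else 0)
E
```

```text
scene bench -0.2801619754291096
fresh all (array([ 481.5, -328.7]), array([44.1, 80.8]), 70.9, 419)
fresh fin (array([ 481.6, -330. ]), array([21.6, 34.8]), 68.3, 105) top [51.6198913  56.60886936 59.09248711]
tray (array([483.5, 344.5]), array([128.1,  85. ]), 31.3, 500)
head top (array([641.4,  19.8]), array([124.6,  52.4]), 80.3, 1035) 233.55966975589354
spent fin (array([537.8,  37.7]), array([22.4, 59.3]), 89.2, 186) [71.43257501 78.32784077 79.88644748]
ramp all (array([601.6,  13.5]), array([255.2, 145. ]), 0.4, 2288)
jar (array([498.5, -65. ]), array([35.5, 16.2]), 66.5, 82)
reag (array([697.9, 147.8]), array([53.7, 65.3]), 61.5, 1069)
beak (array([ 653.3, -115.2]), array([69.9, 48.9]), 22.4, 208)
side bench -1.206363818452985
fresh all (array([ 480.5, -336.5]), array([41.4, 80.8]), 68.5, 853)
fresh fin (array([ 480.7, -335.9]), array([18.1, 36.4]), 69.7, 214) top [53.53419973 55.94828498 57.0932333 ]
tray (array([484.5, 337.7]), array([128.2,  87.5]), 31.5, 257)
head top (array([640.5,  13.8]), array([125.5,  53.4]), 80.9, 639) 232.1327257556061
spent fin (array([527.4,  30.2]), array([17.5, 39.8]), 80.8, 156) [70.475456   77.40146501 79.01060827]
ramp all (array([601. ,  20.3]), array([127.8, 247.2]), 78.8, 2151)
jar (array([506. , -77.2]), array([35.3, 36.2]), 82.4, 247)
reag (array([669.2, 142. ]), array([40.1, 14.1]), 51.5, 106)
beak (array([ 650.3, -111.5]), array([68. , 69.7]), 69.1, 291)
```

```bash
python3 -m jog '[-510,-495,60,-4,85, -510,-495,60,-4,85, -510,-495,60,-4,85, -510,-495,60,-4,85, -510,-495,60,-4,85, -510,-495,60,-4,85, -510,-495,60,-4,85, -510,-495,60,-4,85, -510,-495,60,-4,85, -510,-495,60,-4,85, -510,-495,60,-4,85, -510,-495,60,-4,85, -510,-495,60,-4,85, -510,-495,60,-4,85, -510,-495,60,-4,85, -510,-495,60,-4,85, -510,-495,60,-4,85, -510,-495,60,-4,85, -510,-495,60,-4,85, -510,-495,60,-4,85]'
cat > snap.py <<'E'
import sys; from cell import *; from h import *
n=sys.argv[1]; o=sys.argv[2]
s=read_state(); p=camera_params(n); im,d=get_image(n)
cv2.imwrite(f"pics/{o}.png",im); np.savez(f"{o}.npz",im=im,d=d,K=p["K"],T=p["T"])
print(s["clock"],s["eef_pos"].round(1),s["tool_rot"].round(4),s["qpos"].round(3))
E
python3 snap.py wrist w1
```

```text
clock: 1.82
eef_pos: [531.5, 36.0, 344.3]
tool_rot: [3.141, -0.001, 2.983]
force: [0.9, -0.2, 0.1]
width: 84.8
1.8167 [531.5  36.  344.3] [ 3.1412e+00 -1.3000e-03  2.9828e+00] [-0.127  0.542  0.011  1.908 -0.01   0.693  1.301]
```

View pics/w1.png

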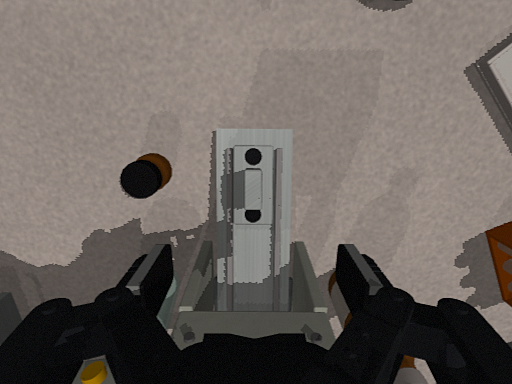

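```bash
cat > mw.py <<'E'
from h import *
def sel(P,x0,x1,y0,y1,z0,z1):
    return P[(P[:,0]>x0)&(P[:,0]<x1)&(P[:,1]>y0)&(P[:,1]<y1)&(P[:,2]>z0)&(P[:,2]<z1)]
def rect(p): 
    (c,s,a)=cv2.minAreaRect(p[:,:2].astype(np.float32)); return np.round(c,1),np.round(s,1),round(a,1),len(p)
E
python3 - <<'E'
from mw import *
im,d,K,T=load("w1.npz"); P=cloud(d,K,T)
for n,(u,v) in dict(bench=(180,80),foot=(254,131),fintop=(253,185),slabr=(239,160),slabf=(243,218),rampup=(254,250),jar=(141,180)).items(): print(n,P[v,u].round(1))
Q=P[100:240,200:310].reshape(-1,3)
s=sel(Q,480,600,0,70,68,90); s=s[s[:,2]>np.percentile(s[:,2],30)]; print("fin",rect(s),np.median(s[:,2]))
c=P[128:131,216:294]; print("foot edge ends",P[132,218],P[132,291])
# pixels on planes: slab corners; dark wells
im2=im[140:230,230:276]; g=cv2.cvtColor(im2,cv2.COLOR_BGR2GRAY)
m=(g<40).astype(np.uint8); n,l,st,ce=cv2.connectedComponentsWithStats(m)
for i in range(1,n):
    if st[i,4]>40: u,v=ce[i]+[230,140]; print("well",u,v,P[int(v),int(u)].round(1))
# ramp side edges lines: at rows
hsv=cv2.cvtColor(im,cv2.COLOR_BGR2GRAY)
cv2.imwrite("pics/w1c.png",cv2.resize(im[110:330,170:340],None,fx=3.4,fy=2.7,interpolation=cv2.INTER_CUBIC))
# head top & lip
h=P[270:345,170:340].reshape(-1,3); print(sel(h,590,680,-60,90,-10,260).shape); hh=P[325,256]; print("head",hh)
E
```

```text
bench [420.1 -23.9   1.2]
foot [482.   43.4  13. ]
fintop [521.6  36.2  77.4]
slabr [505.2  24.7  38.1]
slabf [562.8  19.1  47.7]
rampup [608.2  23.1  33.9]
jar [507.1 -71.   50.3]
fin (array([526.6,  35.4]), array([15.8, 33. ]), 80.4, 514) 78.53299996885671
foot edge ends [476.99274292   6.23384859  14.08874769] [489.18723726  81.46851483  13.02750053]
well 252.71014492753622 156.16908212560386 [503.5  38.   36.8]
well 252.36024844720498 215.01242236024845 [561.5  28.6  46.5]
(9522, 3)
head [615.9731887   23.45138395 136.93532986]
```

View pics/w1c.png

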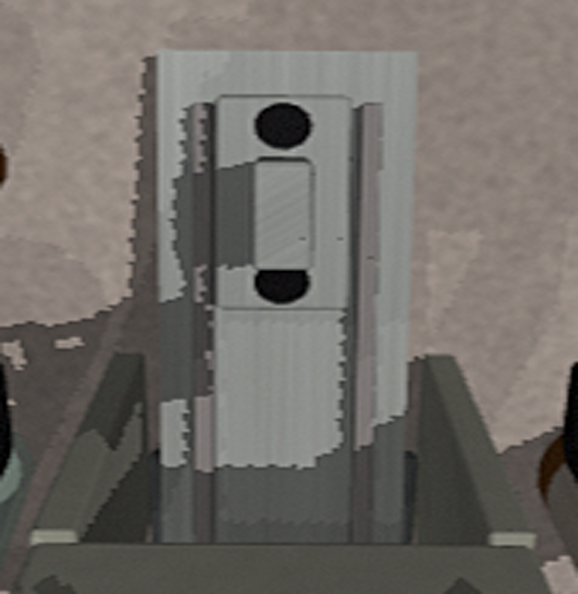

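```bash
python3 -m jog '[3,-1.5,30,0,85, 3,-1.5,60,0,85, 3,-1.5,90,0,85, 3,-1.5,110,0,85, 3,-1.5,121,0,85, 3,-1.5,121,0,60, 3,-1.5,121,0,30, 3,-1.5,121,0,5, 3,-1.5,121,0,5, 3,-1.5,121,0,5, 3,-1.5,121,0,5]'
```

```text
clock: 2.78
eef_pos: [529.0, 34.9, 225.0]
tool_rot: [3.141, 0.002, 2.983]
force: [-1.0, 0.2, 4.5]
width: 14.7
```

```bash
python3 -m jog '[0,0,0,0,5, 0,0,-15,0,5, 0,0,-40,0,5, 0,0,-70,0,5, 20,60,-80,-7,5, 40,120,-80,-14,5, 55,180,-80,-21,5, 70,230,-80,-28,5, 82,265,-80,-35,5, 89,285,-80,-41,5, 93,295,-80,-41,5, 93,295,-80,-41,5]'; python3 snap.py wrist w2;python3 snap.py side s2
```

```text
clock: 3.78
eef_pos: [480.6, 347.4, 304.2]
tool_rot: [3.136, 0.003, -2.577]
force: [-0.1, 0.9, -2.2]
width: 15.1
3.7833 [480.6 347.4 304.2] [ 3.1364e+00  2.8000e-03 -2.5773e+00] [-0.574  0.674 -0.154  1.774  0.142  0.701  1.332]
3.8333 [480.  349.6 304.2] [ 3.1346  0.004  -2.5746] [-0.576  0.674 -0.156  1.772  0.141  0.701  1.332]
```

View pics/w2.png

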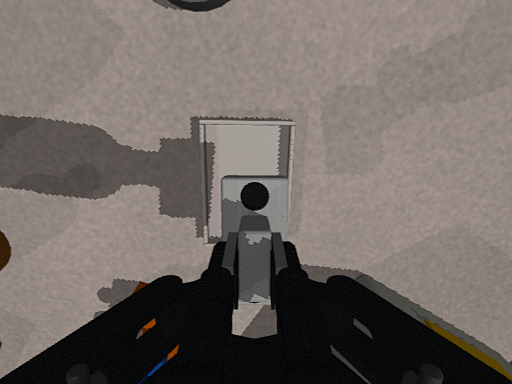

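View pics/s2.png

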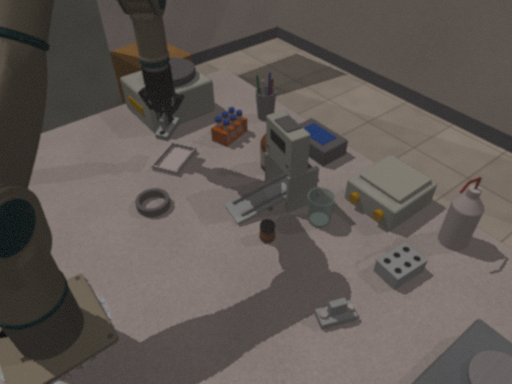

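```bash
python3 - <<'E'
from mw import *
im,d,K,T=load("w2.npz"); P=cloud(d,K,T)
for u,v in [(203,122),(292,123),(206,241)]: print(ray(u,v,18,K,T).round(1),P[v,u].round(1))
a,b,c=[ray(u,v,18,K,T)[:2] for u,v in [(203,122),(292,123),(206,241)]]
ex=(c-a)/np.linalg.norm(c-a); m=(a+b)/2
print(np.linalg.norm(a-b),np.linalg.norm(a-c),"center",m+ex*60.5,np.degrees(np.arctan2(*ex[::-1])))
from cell import *; s=read_state(); print(s["eef_pos"],s["tool_rot"],s["clock"])
print(P[196,254])
E
```

```text
[452.4 278.1  18. ] [452.3 278.2  18.5]
[411.3 344.8  18. ] [411.3 344.5  19.6]
[552.4 337.4  18. ] [551.7 337.2  19.3]
78.29484252334058 116.2313664170428 center [483.88125242 342.29572986] 30.63887196980379
[480.84706874 346.12184626 303.94396667] [ 3.13762940e+00  1.91650133e-03 -2.57643980e+00] 3.8833
[458.78867014 334.52782663 116.79815368]
```

```bash
python3 -m jog '[0,0,30,0,5, 0,0,60,0,5, 0,0,78,0,5, 0,0,86,0,5, 0,0,91,0,5, 0,0,96,0,5, 0,0,96,0,5, 0,0,96,0,20, 0,0,96,0,50, 0,0,96,0,60, 0,0,96,0,60, 0,0,96,0,60]'; python3 snap.py side s3
```

```text
clock: 4.88
eef_pos: [483.2, 340.8, 207.9]
tool_rot: [3.141, 0.0, -2.584]
force: [0.2, 0.2, -0.3]
width: 59.9
4.8833 [483.2 340.8 207.9] [ 3.1415e+00  2.0000e-04 -2.5841e+00] [-0.588  0.817 -0.117  1.823  0.174  0.512  1.307]
```

```bash
python3 -m jog '[0,0,-30,0,60, 0,0,-70,0,60, 0,0,-110,0,60, 15,-24,-110,7,60, 33,-53,-110,14,60, 55,-87,-110,21,60, 77,-122,-110,28,60, 99,-157,-110,35,60, 121,-192,-110,42,85, 143,-227,-110,49,85, 165,-262,-110,52,85, 187,-297,-110,52,85, 209,-332,-110,52,85, 231,-367,-110,52,85, 253,-402,-110,52,85, 275,-437,-110,52,85, 297,-472,-110,52,85, 319,-507,-110,52,85, 340,-540,-110,52,85, 354,-563,-110,52,85]'; python3 snap.py wrist w4; python3 snap.py scene s4
```

```text
clock: 6.6
eef_pos: [479.5, -328.8, 317.8]
tool_rot: [-3.139, 0.001, 2.788]
force: [-0.2, -0.1, -0.2]
width: 84.9
6.6 [ 479.5 -328.8  317.8] [-3.1394e+00  9.0000e-04  2.7877e+00] [ 0.545  0.638  0.012  1.799 -0.008  0.703  1.777]
6.65 [ 478.8 -333.8  317.9] [-3.135   0.0037  2.7823] [ 0.549  0.64   0.016  1.795 -0.006  0.702  1.778]
```

View pics/w4.png

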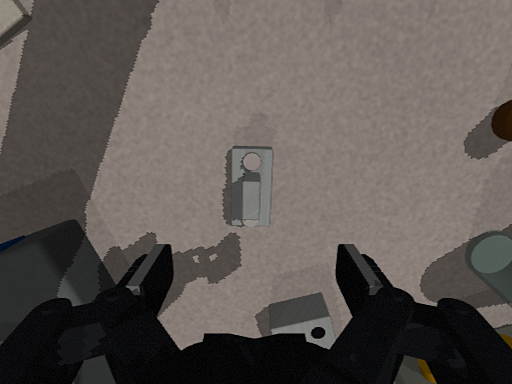

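View pics/s4.png

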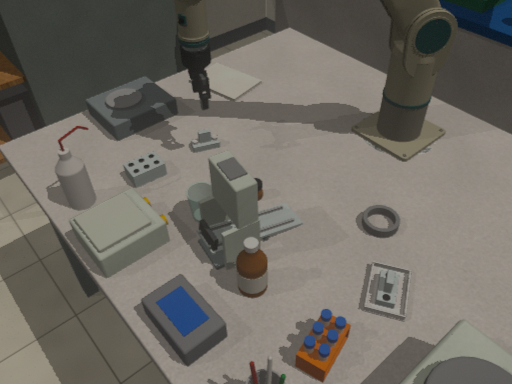

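```bash
python3 - <<'E'
from mw import *
im,d,K,T=load("w4.npz"); P=cloud(d,K,T)
Q=P[130:240,215:285].reshape(-1,3)
s=Q[Q[:,2]>48]; print("fin",rect(s),np.median(s[:,2]))
s=Q[(Q[:,2]>14)]; print("all",rect(s))
s=Q[(Q[:,2]>14)&(Q[:,2]<24)]; print("slab",rect(s),np.median(s[:,2]))
print(P[310,300],P[300,320])
from cell import *; s=read_state(); print(s["eef_pos"],s["tool_rot"],s["clock"])
E
```

```text
fin (array([ 451.6, -322.2]), array([15.7, 98.8]), 69.1, 776) 56.59031359750482
all (array([ 462.3, -325.6]), array([ 39.3, 121.2]), 68.3, 3154)
slab (array([ 481.5, -333.3]), array([39.3, 79.7]), 68.3, 1919) 20.674349736943043
[ 632.74163588 -331.71715871   24.35510698] [ 635.49560338 -307.02461827   14.93560166]
[ 479.04867918 -330.45212961  317.69941081] [-3.13750478e+00  1.98269532e-03  2.78311942e+00] 6.7
```

```bash
python3 -m jog '[-3.5,-8.5,0,1.5,85, -3.5,-8.5,30,1.5,85, -3.5,-8.5,60,1.5,85, -3.5,-8.5,90,1.5,85, -3.5,-8.5,110,1.5,85, -3.5,-8.5,118,1.5,85, -3.5,-8.5,118,1.5,60, -3.5,-8.5,118,1.5,30, -3.5,-8.5,118,1.5,5, -3.5,-8.5,118,1.5,5, -3.5,-8.5,118,1.5,5, -3.5,-8.5,118,1.5,5, -3.5,-8.5,118,1.5,5, -3.5,-8.5,100,1.5,5, -3.5,-8.5,70,1.5,5, -3.5,-8.5,40,1.5,5, -3.5,-8.5,30,1.5,5, -3.5,-8.5,30,1.5,5, -3.5,-8.5,30,1.5,5]'; python3 snap.py wrist w5
```

```text
clock: 8.28
eef_pos: [480.8, -333.3, 287.5]
tool_rot: [3.142, 0.0, 2.765]
force: [-0.4, 0.2, -2.6]
width: 15.2
8.2833 [ 480.8 -333.3  287.5] [3.1416e+00 1.0000e-04 2.7653e+00] [ 0.549  0.686  0.015  1.809 -0.015  0.647  1.767]
```

View pics/w5.png

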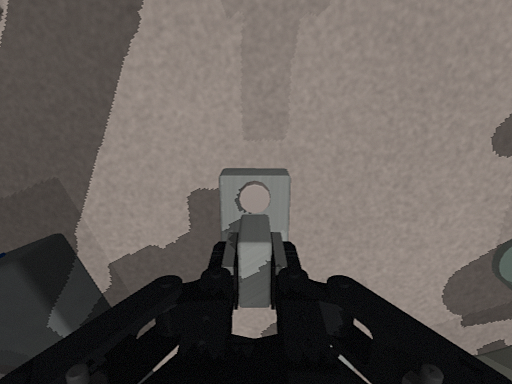

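```bash
python3 - <<'E'
from mw import *
im,d,K,T=load("w1.npz")
g=cv2.GaussianBlur(cv2.cvtColor(im,cv2.COLOR_BGR2GRAY),(1,3),0).astype(int)
for v in [138,143,170,235,245,260,265]: print(v,g[v,212:300].tolist())
E
```

```text
138 [76, 85, 85, 88, 132, 158, 154, 152, 153, 158, 160, 157, 155, 154, 156, 153, 154, 153, 144, 150, 150, 146, 145, 147, 147, 146, 144, 145, 144, 144, 146, 147, 145, 146, 145, 148, 149, 146, 145, 147, 147, 150, 153, 148, 148, 145, 144, 146, 145, 149, 148, 143, 143, 146, 149, 149, 150, 149, 147, 148, 145, 143, 143, 144, 147, 147, 145, 147, 150, 149, 147, 144, 144, 147, 149, 147, 146, 148, 147, 144, 137, 126, 125, 126, 127, 125, 126, 125]
143 [113, 78, 76, 85, 131, 158, 153, 150, 152, 156, 159, 156, 154, 152, 154, 153, 150, 144, 143, 146, 145, 145, 144, 146, 145, 144, 144, 146, 144, 144, 147, 148, 146, 145, 146, 148, 148, 147, 145, 145, 148, 151, 151, 148, 146, 145, 145, 146, 146, 147, 146, 143, 143, 146, 148, 148, 150, 147, 146, 148, 143, 142, 142, 141, 146, 147, 145, 145, 149, 149, 146, 143, 143, 147, 149, 146, 145, 145, 145, 144, 136, 122, 123, 126, 129, 131, 131, 132]
170 [79, 82, 81, 77, 122, 154, 148, 148, 148, 155, 146, 107, 78, 79, 84, 107, 106, 73, 75, 60, 40, 80, 130, 144, 142, 143, 135, 122, 127, 110, 90, 91, 92, 103, 110, 114, 113, 111, 113, 113, 110, 112, 112, 112, 111, 11
[... 1174 characters left out ...]
 141, 142, 141, 142, 139, 137, 138, 140, 138, 137, 141, 141, 139, 137, 142, 143, 141, 141, 142, 144, 145, 143, 141, 141, 145, 144, 141, 140, 144, 119, 74, 78, 82, 65, 83, 120, 118, 118, 120, 111, 118, 139, 144, 142, 138, 137, 142, 145, 141, 107, 66, 70, 71, 65, 57, 60, 59, 59, 59, 57]
265 [43, 60, 75, 72, 75, 114, 138, 135, 133, 133, 137, 123, 87, 72, 65, 97, 125, 119, 121, 117, 99, 114, 139, 143, 145, 141, 141, 142, 142, 141, 140, 141, 140, 137, 139, 140, 138, 137, 140, 141, 139, 138, 142, 145, 141, 142, 143, 144, 144, 143, 141, 141, 143, 144, 141, 141, 130, 101, 83, 78, 82, 60, 84, 122, 118, 118, 116, 121, 134, 134, 141, 141, 117, 96, 75, 79, 80, 77, 73, 74, 69, 60, 58, 60, 59, 58, 58, 58]
```

```bash
python3 - <<'E'
from mw import *
im,d,K,T=load("w1.npz"); P=cloud(d,K,T)
def rr(u,v,off): # plane iterate: z=12+off/cos + tan10*dist along yaw -9.3 from foot (483,43.9)
    z=40
    for _ in range(20):
        p=ray(u,v,z,K,T); t=(p[0]-483)*.987-(p[1]-43.9)*.1616; z=12+off/.985+t*.1763
    return p,t
for u,v,o in[(254.2,138,0),(254.3,170,9),(252.8,260,0),(253.3,260,9)]: print(u,v,[np.round(x,2) for x in rr(u,v,o)])
for (a,b,v,o) in [(215.9,292.6,138,0),(226.5,282.2,170,9),(226.7,280.3,260,9)]:
    A,B=rr(a,v,o)[0],rr(b,v,o)[0]; print(np.linalg.norm(A-B),np.degrees(np.arctan2(*(B-A)[1::-1])))
E
```

```text
254.2 138 [array([489.2 ,  42.49,  13.12]), np.float64(6.34)]
254.3 170 [array([519.89,  37.65,  27.73]), np.float64(37.42)]
252.8 260 [array([618.94,  20.06,  36.33]), np.float64(138.03)]
253.3 260 [array([614.14,  21.42,  44.6 ]), np.float64(133.07)]
80.7003240698707 80.86623255793928
57.70318070566787 80.86184370895383
57.932543407718505 80.8487753180228
```

```bash
python3 -m jog '[4,20,0,0,5, 12,55,0,-2,5, 20,95,0,-4,5, 29,135,0,-6,5, 37,175,0,-8,5, 46,215,0,-10,5, 54,255,0,-12,5, 62,292,0,-12,5, 69,323,0,-12,5, 74,347,0,-12,5, 77,360,0,-12,5, 77.5,364,0,-12,5, 77.5,364,0,-12,5, 77.5,364,0,-12,5, 77.5,364,0,-12,5, 77.5,364,0,-12,5]'; python3 snap.py wrist w6
```

```text
clock: 9.67
eef_pos: [542.5, 31.7, 287.4]
tool_rot: [-3.141, -0.001, 2.972]
force: [-0.4, -0.1, -2.0]
width: 15.0
9.6667 [542.5  31.7 287.4] [-3.1405e+00 -6.0000e-04  2.9722e+00] [-0.128  0.642  0.027  1.924 -0.028  0.577  1.318]
```

View pics/w6.png

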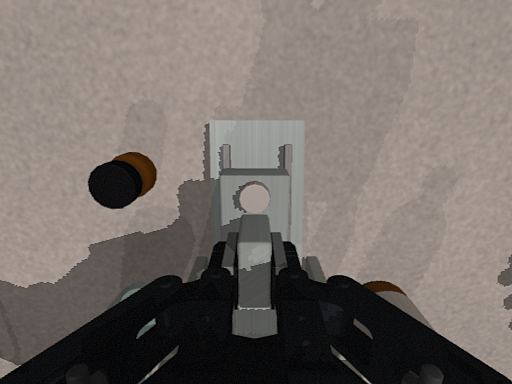

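```bash
python3 - <<'E'
from mw import *
im,d,K,T=load("w6.npz"); P=cloud(d,K,T)
g=cv2.cvtColor(im,cv2.COLOR_BGR2GRAY).astype(int)
for v in [130,155,162,185]: print(v,g[v,203:312].tolist())
from cell import *; s=read_state(); print(s["eef_pos"],s["tool_rot"],s["clock"])
print(P[185,230],P[185,280],P[172,254],P[197,254])
E
```

```text
130 [156, 164, 136, 83, 87, 80, 133, 174, 167, 162, 164, 162, 164, 172, 171, 168, 166, 167, 165, 165, 165, 167, 167, 166, 159, 155, 162, 165, 163, 164, 162, 156, 155, 155, 155, 155, 156, 154, 154, 159, 160, 157, 156, 156, 157, 158, 162, 158, 153, 156, 158, 157, 159, 164, 161, 158, 158, 158, 154, 157, 157, 157, 156, 161, 158, 153, 154, 156, 160, 158, 162, 160, 160, 157, 157, 158, 155, 155, 153, 154, 153, 158, 158, 157, 155, 157, 163, 159, 159, 158, 155, 155, 157, 161, 159, 157, 156, 156, 157, 156, 156, 149, 140, 139, 140, 139, 138, 133, 134]
155 [131, 83, 91, 93, 92, 88, 104, 148, 166, 160, 159, 161, 160, 166, 174, 145, 97, 95, 95, 94, 119, 139, 129, 123, 127, 130, 89, 109, 157, 153, 153, 151, 151, 151, 151, 151, 152, 151, 150, 153, 156, 151, 152, 151, 151, 152, 155, 155, 151, 152, 152, 153, 155, 159, 158, 155, 155, 153, 151, 152, 153, 154, 153, 156, 154, 148, 151, 153, 154, 154, 154, 156, 156, 160, 132, 76, 81, 85, 85, 88, 68, 63, 114, 131, 126, 122, 123, 125, 120, 135, 155, 153, 157, 157, 156, 154, 153, 154, 153, 153, 149, 141, 135, 132, 136, 139, 140, 142, 143]
162 [82, 89, 90, 90,
[... 598 characters left out ...]
, 136, 136, 137, 139, 137, 138, 137, 138, 139, 137, 136, 137, 139, 138, 143, 142, 140, 141, 141, 115, 65, 60, 64, 75, 93, 99, 118, 141, 152, 163, 174, 169, 171, 170, 163, 150, 133, 118, 110, 102, 96, 95, 118, 144, 144, 141, 139, 139, 135, 136, 139, 141, 139, 139, 139, 137, 142, 140, 140, 140, 137, 139, 142, 141, 139, 136, 122, 111, 133, 152, 151, 151, 153, 154, 149, 148, 151, 151, 151, 149, 145, 140, 139, 140, 140, 137, 137, 136, 135]
[542.54507344  31.96409854 287.52295788] [-3.14081889e+00 -4.13127792e-04  2.97239117e+00] 9.7167
[506.08616914  23.75947802 106.99625447] [510.78536136  51.00849413 106.88877163] [502.86012779  37.76611156  99.36143597] [512.34007519  36.16157139 115.73608564]
```

```bash
python3 - <<'E'
from mw import *
im,d,K,T=load("w6.npz")
print("ramp",ray(256.4,130,13,K,T),ray(257.1,155,25.5,K,T))
print("slab",ray(254.7,185,107.2,K,T))
L,R=ray(220,185,107.2,K,T),ray(289.4,185,107.2,K,T); print(R-L)
from cell import *
for i in range(2): get_image("wrist"); s=read_state(); print(s["eef_pos"],s["tool_rot"],s["clock"])
E
```

```text
ramp [487.5992165   42.32490859  13.        ] [506.50989419  39.62823063  25.5       ]
slab [508.33402177  37.22942347 107.2       ]
[ 6.46899206e+00  3.77639717e+01 -2.84217094e-14]
[542.61229306  32.2696903  287.64456209] [-3.14114684e+00 -1.57956893e-04  2.97270008e+00] 9.7667
[542.65669227  32.54171109 287.71212761] [-3.14133423e+00 -7.83014732e-06  2.97312971e+00] 9.8167
```

```bash
python3 -m jog '[0,0,15,0,5, 0,0,30,0,5, 0,0,42,0,5, 0,0,50,0,5, 0,0,54,0,5, 0,0,57,0,5, 0,0,59,0,5, 0,0,61,0,5, 0,0,62,0,5, 0,0,62,0,5]'; python3 snap.py wrist w7
```

```text
clock: 10.65
eef_pos: [540.9, 33.7, 228.1]
tool_rot: [-3.141, -0.004, 2.975]
force: [-10.1, 0.5, 21.3]
width: 15.3
10.65 [540.9  33.7 228.1] [-3.1413 -0.0037  2.9748] [-0.126  0.74   0.019  1.956 -0.031  0.45   1.319]
```

View pics/w7.png

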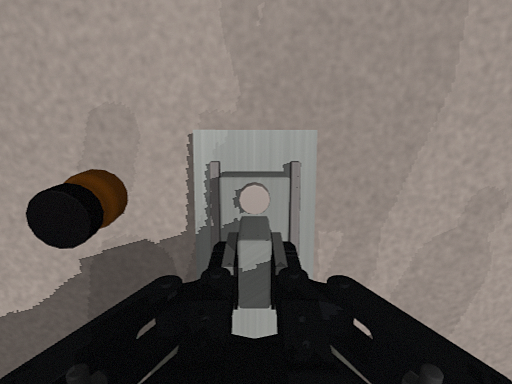

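```bash
python3 -m jog '[0,0,-1,0,5, 0,0,-2,0,5, 0,0,-2,0,14, 0,0,-2,0,16, 0,0,-2,0,18, 0,0,-2,0,20, 0,0,-2,0,40, 0,0,-2,0,50, 0,0,-2,0,50]'; python3 snap.py wrist w8
```

```text
clock: 11.45
eef_pos: [542.9, 33.5, 227.6]
tool_rot: [3.142, 0.0, 2.975]
force: [-0.2, 0.2, 0.7]
width: 49.7
11.45 [542.9  33.5 227.6] [3.1416e+00 3.0000e-04 2.9748e+00] [-0.126  0.742  0.019  1.952 -0.03   0.447  1.32 ]
```

View pics/w8.png

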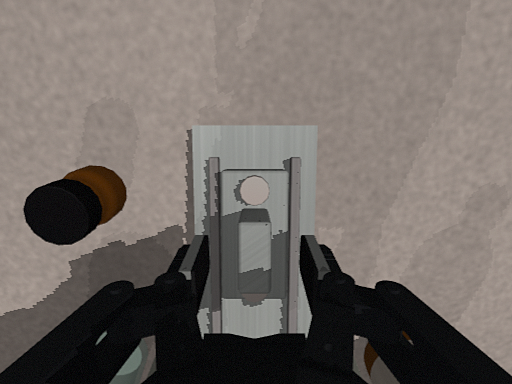

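```bash
python3 - <<'E'
import numpy as np
D=[(.629,1.518,.996,np.hypot(146.7,632.9),403.8),(.542,1.908,.693,np.hypot(531.5,36),344.3),(.817,1.823,.512,np.hypot(483.2,340.8),207.9),(.686,1.809,.647,np.hypot(480.8,333.3),287.5),(.642,1.924,.577,np.hypot(542.5,31.7),287.4),(.742,1.952,.447,np.hypot(542.9,33.5),227.6),(.638,1.799,.703,np.hypot(479.5,328.8),317.8)]
A=[];b=[]
for q2,q4,q6,r,z in D:
    s=q2+q4
    # r = c + L1 sin q2 + L2 sin s ; z = h + L1 cos q2 + L2 cos s 
    A.append([np.sin(q2),np.sin(s),1,0]);b.append(r)
    A.append([np.cos(q2),np.cos(s),0,1]);b.append(z)
x,res,_,_=np.linalg.lstsq(np.array(A),np.array(b),rcond=None); print(x, (np.array(A)@x-b).round(1))
E
```

```text
[556.37547112 381.62411365   2.52259869 161.68615324] [ 0.2 -0.1  0.2  0.1  0.4 -0.  -0.2  0.1 -0.  -0.2 -0.3  0.2 -0.3  0.1]
```

```bash
python3 - <<'E'
from mw import *
from scipy.spatial.transform import Rotation as R
def tool(f,pos,rpy):
    im,d,K,T=load(f); P=cloud(d,K,T)
    return im,d,(P-np.array(pos))@R.from_euler('xyz',rpy).as_matrix()
im,d,Q=tool("w4.npz",[479.5,-328.8,317.8],[-3.1394,.0009,2.7877])
m=(d>0)&(d<230)
q=Q[m]; q=q[(abs(q[:,1])<110)&(q[:,2]<200)]
print(len(q))
for z0 in range(40,176,6):
    s=q[(q[:,2]>=z0)&(q[:,2]<z0+6)]
    if len(s)>5: print(z0,len(s),"y",np.percentile(s[:,1],[0.5,99.5]).round(),"absmin",abs(s[:,1]).min().round(),"x",np.percentile(s[:,0],[1,99]).round())
E
```

```text
36918
70 48 y [-20.  18.] absmin 10.0 x [20. 21.]
76 2473 y [-31.  59.] absmin 9.0 x [13. 21.]
82 6066 y [-66.  66.] absmin 0.0 x [ 7. 18.]
88 7076 y [-71.  70.] absmin 0.0 x [ 1. 18.]
94 4979 y [-73.  72.] absmin 0.0 x [-8. 18.]
100 5539 y [-73.  72.] absmin 4.0 x [-11.  17.]
106 4523 y [-74.  73.] absmin 37.0 x [-11.  14.]
112 1379 y [-71.  71.] absmin 40.0 x [ 6. 14.]
118 751 y [-54.  55.] absmin 42.0 x [ 0. 13.]
124 785 y [-56.  55.] absmin 41.0 x [-7. 12.]
130 927 y [-56.  55.] absmin 42.0 x [-10.  12.]
136 772 y [-56.  56.] absmin 42.0 x [-10.  12.]
142 712 y [-56.  56.] absmin 42.0 x [-10.  12.]
148 571 y [-55.  55.] absmin 42.0 x [-10.  12.]
154 317 y [-49.  49.] absmin 42.0 x [-11.  11.]
```

```bash
python3 -m jog '[0,0,-20,0,50, 0,0,-50,0,50, 0,0,-90,0,50, 0,0,-130,0,50, 0,0,-170,0,50, 0,0,-210,0,30, 0,0,-250,0,10, 0,0,-290,0,0, 0,0,-330,0,0, 0,0,-370,0,0, 0,0,-410,0,0, 0,0,-450,0,0, 0,0,-490,0,0, 0,0,-530,0,0, 0,0,-570,0,0, 0,0,-610,0,0, 0,0,-650,0,0, 0,0,-690,0,0, 0,0,-720,0,0, 0,0,-750,0,0]'; python3 -c "
from cell import *
s=read_state(); print(s['qpos'].round(3),s['tool_rot'],s['eef_pos'])"
```

```text
clock: 13.17
eef_pos: [505.0, 31.4, 863.9]
tool_rot: [3.133, 0.039, 2.975]
force: [0.2, -0.2, 0.1]
width: 0.4
[-0.237  0.282  0.208  0.844 -0.064  1.981  1.34 ] [3.13253338 0.03858386 2.97489443] [504.98452143  31.36728249 863.89341535]
```

```bash
python3 -m jog '[0,0,-100,0,0, 0,0,-200,0,0, 0,0,-200,0,0, 0,0,-200,0,0, 0,0,-200,0,0, 0,0,-200,0,0]'; python3 -c "
from cell import *
from scipy.spatial.transform import Rotation as R
s=read_state(); print(s['qpos'].round(3),s['tool_rot'],s['eef_pos'],R.from_euler('xyz',s['tool_rot']).as_matrix()[:,2])"
```

```text
clock: 13.67
eef_pos: [450.9, 27.8, 892.3]
tool_rot: [3.122, 0.082, 2.974]
force: [0.2, 0.2, -0.3]
width: -0.1
[-0.327  0.182  0.296  0.901 -0.06   1.981  1.34 ] [3.12218564 0.08223039 2.97414898] [450.92827383  27.82291176 892.27795457] [ 0.08420793  0.0054477  -0.99643331]
```

```bash
python3 -m jog '[0,0,40,0,0, 0,0,80,0,0, 0,0,120,0,0, 0,0,160,0,0, 0,0,200,0,0, 0,0,200,0,0]'; python3 -c "
from cell import *
from scipy.spatial.transform import Rotation as R
s=read_state(); print(s['qpos'].round(3),s['tool_rot'],s['eef_pos'],R.from_euler('xyz',s['tool_rot']).as_matrix()[:,2])"
```

```text
clock: 14.17
eef_pos: [466.4, 29.3, 683.0]
tool_rot: [3.129, 0.062, 2.975]
force: [-1.8, -0.5, -1.9]
width: -0.0
[-0.354  0.134  0.274  1.524 -0.034  1.425  1.325] [3.12875336 0.06156696 2.97470086] [466.37597526  29.30116701 682.97481495] [ 0.06280097  0.00244047 -0.99802309]
```

```bash
cat > fk.py <<'E'
import numpy as np, itertools
from scipy.spatial.transform import Rotation as R
from scipy.optimize import least_squares
D=[([-.127,.542,.011,1.908,-.010,.693,1.301],[531.5,36,344.3],[3.1412,-.0013,2.9828]),
([-.588,.817,-.117,1.823,.174,.512,1.307],[483.2,340.8,207.9],[3.1415,.0002,-2.5841]),
([.549,.686,.015,1.809,-.015,.647,1.767],[480.8,-333.3,287.5],[3.1416,.0001,2.7653]),
([-.126,.742,.019,1.952,-.03,.447,1.32],[542.9,33.5,227.6],[3.1416,.0003,2.9748]),
([-1.4088,.6293,.0384,1.5184,-.027,.9963,-.02],[146.68,632.93,403.79],[-3.1397,0,2.9138]),
([-.237,.282,.208,.844,-.064,1.981,1.34],[505,31.4,863.9],[3.1325,.0386,2.9749]),
([-.327,.182,.296,.901,-.06,1.981,1.34],[450.93,27.82,892.28],[3.1222,.0822,2.9741]),
([-.354,.134,.274,1.524,-.034,1.425,1.325],[466.4,29.3,683],[3.1288,.0616,2.9747])]
def fk(q,p,sg):
    h,L1,L2,L3,q70=p
    r=R.from_euler('z',sg[0]*q[0])*R.from_euler('y',q[1])
    r=r*R.from_euler('z',sg[1]*q[2]); e=np.array([0,0,h])+r.apply([0,0,L1])
    r=r*R.from_euler('y',q[3])*R.from_euler('z',sg[2]*q[4]); w=e+r.apply([0,0,L2])
    r=r*R.from_euler('y',q[5]); f=w+r.apply([0,0,L3])
    r=r*R.from_euler('z',sg[3]*q[6]+q70)
    return f,r,e,w
def fit():
    best=None
    for sg in itertools.product([1,-1],repeat=4):
      for q70 in (0,1.57,3.14,-1.57):
        def res(p):
            o=[]
            for q,x,rp in D:
                f,r,_,_=fk(q,p,sg); o+=list((f-x)); o+=list(300*(r.inv()*R.from_euler('xyz',rp)).as_rotvec())
            return o
        s=least_squares(res,[330,556,381,170,q70])
        if best is None or s.cost<best[0]: best=(s.cost,sg,s.x)
    return best
if __name__=="__main__":
    b=fit(); print(b)
    for q,x,rp in D:
        f,r,_,_=fk(q,b[2],b[1]); print((f-x).round(1),((r.inv()*R.from_euler('xyz',rp)).as_rotvec()).round(3))
E
python3 fk.py
```

```text
(np.float64(3095.2075071563504), (-1, -1, -1, -1), array([365.33194759, 555.50569126, 384.12975769, 201.6846284 ,
         1.57076514]))
[-4.  27.5 -0.6] [-0.    -0.    -0.001]
[-18.2  21.5   1. ] [ 0.    -0.001 -0.001]
[13.7 24.1 -0.6] [-0. -0. -0.]
[-4.6 27.9 -0.7] [0.    0.    0.001]
[-27.6   4.5  -0.4] [ 0. -0.  0.]
[-1.6 27.8  0.5] [ 0.    -0.     0.001]
[-1.3 27.2  0.8] [-0.  0.  0.]
[-2.3 27.3  0. ] [0.001 0.001 0.   ]
```

```bash
cat > ik.py <<'E'
from fk import *
P=[365.3,555.5,384.1,201.7,np.pi/2]; SG=(-1,-1,-1,-1)
lo=np.array([-3.06,-.37,-1.25,.18,-1.1,.23,-2.94]); hi=np.array([3.06,2.12,1.32,2.47,4.24,1.98,2.94])
def FK(q):
    f,r,e,w=fk(q,P,SG); f=f+R.from_euler('z',-q[0]).apply([0,-27.7,0]); return f,r
def toolR(L,az,roll):  # tool z leaning L toward az; roll: y-axis across (roll=0) 
    z=np.array([np.sin(L)*np.cos(az),np.sin(L)*np.sin(az),-np.cos(L)])
    y=np.array([-np.sin(az),np.cos(az),0]); x=np.cross(y,z)
    return R.from_matrix(np.stack([x,y,z],1))*R.from_euler('z',roll)
def solve(pos,rt,q0):
    def f(q):
        p,r=FK(q); return np.r_[(p-pos)/100,3*(r.inv()*rt).as_rotvec(),.01*(q-q0)]
    s=least_squares(f,np.clip(q0,lo+1e-3,hi-1e-3),bounds=(lo,hi)); p,r=FK(s.x)
    return s.x,np.linalg.norm(p-pos),np.linalg.norm((r.inv()*rt).as_rotvec())
E
python3 - <<'E'
from ik import *
az=np.radians(-9.4); rng=np.random.default_rng(0)
for q,x,rp in D: print((FK(q)[0]-x).round(1))
ax=np.array([np.cos(az),np.sin(az),0])
for L in (20,25,30,37,45):
  Lr=np.radians(L); found=[]
  for roll in (0,np.pi/2,np.pi,-np.pi/2):
    rt=toolR(Lr,az,roll); z=rt.as_matrix()[:,2]
    tip=np.array([627,19.4,52]); pos=tip-173*z
    for k in range(25):
        q,e,a=solve(pos,rt,rng.uniform(lo,hi))
        if e<1 and a<.01: found.append((round(roll,2),q.round(2)))
  print(L,len(found)); 
  for f in found[:8]: print(f)
E
```

```text
[-0.6 -0.  -0.6]
[-2.8 -1.6  1. ]
[-0.7  0.5 -0.6]
[-1.1  0.4 -0.8]
[-0.3  0.  -0.4]
[4.9 0.9 0.4]
[7.5 1.  0.8]
[ 7.2  1.4 -0. ]
20 37
(0, array([ 0.32,  0.89, -0.71,  2.03,  1.64,  0.61, -0.21]))
(0, array([-0.01,  0.77, -0.19,  2.06,  1.64,  0.23, -0.32]))
(0, array([ 0.07,  0.78, -0.31,  2.05,  1.63,  0.31, -0.28]))
(0, array([ 0.48,  1.04, -1.01,  2.02,  1.69,  0.89, -0.15]))
(0, array([ 0.56,  1.2 , -1.25,  2.02,  1.73,  1.14, -0.1 ]))
(0, array([ 0.31,  0.88, -0.69,  2.04,  1.64,  0.6 , -0.21]))
(0, array([-0.01,  0.77, -0.19,  2.06,  1.64,  0.23, -0.32]))
(0, array([ 0.56,  1.2 , -1.25,  2.02,  1.73,  1.14, -0.1 ]))
25 51
(0, array([ 0.1 ,  0.8 , -0.38,  2.13,  2.03,  0.43, -0.68]))
(0, array([ 0.17,  0.83, -0.48,  2.12,  1.97,  0.5 , -0.6 ]))
(0, array([ 0.31,  0.9 , -0.71,  2.11,  1.9 ,  0.67, -0.47]))
(0, array([-0.4 ,  0.8 ,  0.37,  2.16,  3.65,  0.23, -2.44]))
(0, array([ 0.16,  0.82, -0.46,  2.12,  1.98,  0.48, -0.62]))
(0, array([ 0.19,  0.84, -0.51,  2.12,  1.96,  0.52, -0.58]))
(0, array([ 0.04,  0.79, -0.29,  2.13,  2.1 ,  0.37, -0.77]))
(0, array([-0.07,  0.77, -0.
[... 839 characters left out ...]
29, -0.58]))
(0, array([ 0.45,  1.17, -1.06,  2.27,  2.22,  1.24, -0.62]))
(0, array([ 0.44,  1.15, -1.02,  2.27,  2.23,  1.2 , -0.65]))
(0, array([ 0.53,  1.32, -1.25,  2.27,  2.2 ,  1.42, -0.48]))
45 67
(0, array([-0.14,  0.95, -0.15,  2.4 ,  2.71,  1.02, -1.53]))
(0, array([ 0.48,  1.39, -1.19,  2.36,  2.4 ,  1.6 , -0.6 ]))
(0, array([ 0.5 ,  1.44, -1.25,  2.36,  2.4 ,  1.65, -0.55]))
(0, array([-0.56,  1.01,  0.47,  2.43,  3.12,  0.93, -2.16]))
(0, array([ 0.48,  1.39, -1.19,  2.36,  2.4 ,  1.6 , -0.6 ]))
(0, array([-0.25,  0.94,  0.02,  2.41,  2.8 ,  0.97, -1.68]))
(0, array([ 0.22,  1.07, -0.68,  2.38,  2.49,  1.23, -1.07]))
(0, array([ 0.08,  1.  , -0.47,  2.39,  2.56,  1.13, -1.25]))
```

```bash
python3 -m jog '[-300,0,-300,0,0, -300,0,-300,0,0, -300,0,-300,0,0, -300,0,-300,0,0, -300,0,-300,0,0, -300,0,-300,0,0, -1000,0,-1000,0,0, -1000,0,-1000,0,0, -1000,0,-1000,0,0, -1000,0,-1000,0,0, -1000,0,-1000,0,0, -1000,0,-1000,0,0]'; cat > st.py <<'E'
from cell import *
from scipy.spatial.transform import Rotation as R
import numpy as np
s=read_state(); z=R.from_euler('xyz',s['tool_rot']).as_matrix()[:,2]
print(round(s['clock'],2),'q',s['qpos'].round(3),'rpy',s['tool_rot'].round(3),s['eef_pos'].round(1),'z',z.round(3),'lean',np.degrees(np.arccos(-z[2])).round(1),'az',np.degrees(np.arctan2(z[1],z[0])).round(1),'F',s['force'].round(1))
E
python3 st.py
```

```text
clock: 15.17
eef_pos: [620.1, -22.8, 846.2]
tool_rot: [3.117, 0.122, 2.973]
force: [-0.3, 0.6, 0.3]
width: -0.1
15.17 q [-0.057  0.505  0.154  0.534 -0.095  1.982  1.434] rpy [3.117 0.122 2.973] [620.1 -22.8 846.2] z [ 0.124  0.004 -0.992] lean 7.1 az 1.9 F [-0.3  0.6  0.3]
```

```bash
python3 -m jog '[-1000,0,-1000,0,0, -1000,0,-1000,0,0, -1000,0,-1000,0,0, -1000,0,-1000,0,0, -1000,0,-1000,0,0, -1000,0,-1000,0,0]'; python3 st.py;  python3 -m jog '[-2000,0,-2000,0,0, -2000,0,-2000,0,0, -2000,0,-2000,0,0, -2000,0,-2000,0,0, -2000,0,-2000,0,0, -2000,0,-2000,0,0]'; python3 st.py
```

```text
clock: 15.67
eef_pos: [629.8, -43.0, 853.4]
tool_rot: [3.112, 0.162, 2.972]
force: [0.4, -0.1, 0.6]
width: 0.2
15.67 q [-0.019  0.53   0.155  0.471 -0.106  1.981  1.462] rpy [3.112 0.162 2.972] [629.8 -43.  853.4] z [ 0.164  0.002 -0.987] lean 9.4 az 0.6 F [ 0.4 -0.1  0.6]
clock: 16.17
eef_pos: [629.4, -59.2, 865.6]
tool_rot: [3.108, 0.201, 2.971]
force: [-0.6, 0.3, -0.1]
width: -0.0
16.17 q [ 0.011  0.535  0.158  0.426 -0.116  1.981  1.484] rpy [3.108 0.201 2.971] [629.4 -59.2 865.6] z [ 0.203 -0.001 -0.979] lean 11.7 az -0.4 F [-0.6  0.3 -0.1]
```

```bash
python3 -m jog '[-1000,0,-2000,0,0, -1000,0,-2000,0,0]'; python3 st.py;  python3 -m jog '[-1000,0,-2000,0,0, -1000,0,-2000,0,0, -1000,0,-2000,0,0, -1000,0,-2000,0,0, -1000,0,-2000,0,0, -1000,0,-2000,0,0, -1000,0,-2000,0,0, -1000,0,-2000,0,0, -1000,0,-2000,0,0, -1000,0,-2000,0,0]'; python3 st.py
```

```text
clock: 16.33
eef_pos: [610.0, -60.8, 888.7]
tool_rot: [3.105, 0.24, 2.969]
force: [0.4, 0.8, 0.9]
width: -0.0
16.33 q [ 0.012  0.499  0.162  0.423 -0.117  1.98   1.488] rpy [3.105 0.24  2.969] [610.  -60.8 888.7] z [ 0.24  -0.005 -0.971] lean 13.9 az -1.2 F [0.4 0.8 0.9]
clock: 17.17
eef_pos: [514.1, -64.9, 942.0]
tool_rot: [3.102, 0.279, 2.968]
force: [0.0, 0.1, -0.2]
width: 0.3
17.17 q [ 0.007  0.319  0.159  0.564 -0.09   1.981  1.506] rpy [3.102 0.279 2.968] [514.1 -64.9 942. ] z [ 0.278 -0.009 -0.96 ] lean 16.2 az -1.8 F [ 0.   0.1 -0.2]
```

```bash
python3 -m jog '[-1000,0,-1500,0,0]'>/dev/null; python3 -m jog '[-1000,0,-1500,0,0]'>/dev/null; python3 -m jog '[-1000,0,-1500,0,0]'>/dev/null; python3 -m jog '[-1000,0,-1500,0,0]'>/dev/null; python3 st.py
```

```text
17.5 q [ 0.023  0.32   0.176  0.437 -0.113  1.98   1.514] rpy [3.093 0.405 2.962] [501.5 -69.9 984.5] z [ 0.396 -0.022 -0.918] lean 23.4 az -3.2 F [-1.  -0.8  1. ]
```

```bash
python3 -m jog '[-1000,0,-1500,0,0]'>/dev/null; python3 -m jog '[-1000,0,-1500,0,0]'>/dev/null; python3 -m jog '[-1000,0,-1500,0,0]'>/dev/null; python3 -m jog '[-1000,0,-1500,0,0]'>/dev/null; python3 st.py; python3 -m jog '[-1000,0,-1500,0,0]'>/dev/null; python3 -m jog '[-1000,0,-1500,0,0]'>/dev/null; python3 st.py
```

```text
17.83 q [ 0.033  0.295  0.205  0.339 -0.143  1.981  1.52 ] rpy [3.083 0.528 2.955] [ 470.7  -72.3 1028.5] z [ 0.505 -0.036 -0.862] lean 30.4 az -4.1 F [-1.1 -0.4  0.5]
18.0 q [ 0.036  0.276  0.223  0.298 -0.16   1.981  1.523] rpy [3.078 0.589 2.95 ] [ 449.4  -72.7 1050.5] z [ 0.557 -0.043 -0.83 ] lean 33.9 az -4.4 F [-0.8  0.1  0.1]
```

```bash
python3 -m jog '[0,0,0,0,0, 0,0,0,0,0]'>/dev/null; python3 st.py; python3 - <<'E'
from ik import *
from cell import read_state
s=read_state(); q=np.array(s['qpos']); R0=R.from_euler('xyz',s['tool_rot']); print(R0.as_matrix().round(3)); p0=s['eef_pos']
z=R0.as_matrix()[:,2]; print("tip",p0+173*z)
rng=np.random.default_rng(1)
for tip in ([627,19.4,55],[560,30,40],[500,40,30],[490,41.5,60],[500,40,150],[500,40,250],[500,40,400],[600,20,400],[650,0,500]):
    pos=np.array(tip)-173*z; sols=[]
    for k in range(40):
        x,e,a=solve(pos,R0,rng.uniform(lo,hi))
        if e<1 and a<.01: sols.append(x)
    sols=np.array(sols); print(tip,len(sols)); 
    if len(sols): 
        i=np.argsort(sols[:,4]); print(sols[i[[0,len(i)//2,-1]]].round(2), "q5 values",np.unique(sols[:,4].round(1)))
E
```

```text
18.17 q [ 0.036  0.275  0.223  0.298 -0.16   1.981  1.522] rpy [3.078 0.59  2.95 ] [ 448.8  -72.7 1050.8] z [ 0.557 -0.043 -0.829] lean 34.0 az -4.4 F [ 0.2  0.4 -0.4]
[[-0.816  0.155  0.557]
 [ 0.158  0.986 -0.043]
 [-0.556  0.053 -0.829]]
tip [545.15914383 -80.14022081 907.34711504]
[627, 19.4, 55] 27
[[ 0.58  1.28 -1.25  2.24  2.15  1.28 -0.43]
 [ 0.35  0.97 -0.76  2.25  2.29  0.86 -0.82]
 [-0.5   0.88  0.53  2.31  3.52  0.6  -2.38]] q5 values [2.1 2.2 2.3 2.4 2.5 2.6 2.8 3.1 3.3 3.5]
[560, 30, 40] 25
[[ 0.52  1.33 -1.25  2.41  2.2   1.44 -0.61]
 [ 0.34  1.05 -0.84  2.42  2.34  1.09 -0.94]
 [-0.31  0.86  0.15  2.47  3.05  0.75 -1.9 ]] q5 values [2.2 2.3 2.4 2.5 2.6 2.8 2.9 3. ]
[500, 40, 30] 0
[490, 41.5, 60] 0
[500, 40, 150] 0
[500, 40, 250] 21
[[ 0.63  0.51 -1.25  2.41  1.67  0.76 -0.5 ]
 [ 0.    0.25 -0.35  2.44  1.89  0.31 -0.73]
 [-0.27  0.23 -0.01  2.46  2.06  0.23 -0.9 ]] q5 values [1.7 1.8 1.9 2.  2.1]
[500, 40, 400] 24
[[ 0.68 -0.01 -0.91  2.16  0.39  0.45  0.85]
 [-0.76 -0.08  0.44  2.22  0.53  0.5   0.69]
 [-1.72 -0.37  1.1   2.24  1.01  0.82  0.2 ]] q5 values [0.4 0.5 0.6 1. ]
[600, 20, 400] 24
[[-1.22  0.23  1.32  2.06 -0.44  0.46  1.76]
 [ 0.63  0.24 -0.96  1.97  0.75  0.57  0.6 ]
 [ 0.81  0.35 -1.25  1.97  0.95  0.69  0.42]] q5 values [-0.4  0.1  0.2  0.4  0.5  0.7  0.8  0.9]
[650, 0, 500] 25
[[-1.13  0.23  1.32  1.77 -0.37  0.74  1.71]
 [ 0.32  0.17 -0.5   1.7   0.31  0.74  1.08]
 [ 0.82  0.34 -1.25  1.67  0.72  0.89  0.75]] q5 values [-0.4 -0.1 -0.   0.1  0.2  0.3  0.4  0.6  0.7]
```

```bash
cat > path.py <<'E'
from ik import *
from cell import read_state
s=read_state(); q=np.array(s['qpos']); R0=R.from_euler('xyz',s['tool_rot']); p0=s['eef_pos']
M=R0.as_matrix(); z=M[:,2]
E
python3 - <<'E'
from path import *
t0=p0+173*z
def run(wps,q):
    t=t0.copy()
    for w in wps:
        w=np.array(w,float); n=int(np.linalg.norm(w-t)/20)+1
        for i in range(1,n+1):
            q,e,a=solve(t+(w-t)*i/n-173*z,R0,q)
        t=w; print(w,q.round(2),round(e,1),round(a,3))
    return q
run([[600,60,500],[560,60,350],[540,38,250],[535,37,150],[535,37,90],[530,37,70]],q)
print()
run([[560,150,500],[540,100,350],[540,38,250],[535,37,150],[535,37,90],[525,37,70],[580,29,72]],q)
rng=np.random.default_rng(1)
for tip in ([515,40,66],[525,37,68],[535,36,70],[545,34,40],[555,32,40]):
    pos=np.array(tip)-173*z; c=0
    for k in range(25):
        x,e,a=solve(pos,R0,rng.uniform(lo,hi)); c+=(e<1 and a<.01)
    print(tip,c)
E
```

```text
[600.  60. 500.] [-0.23  0.05 -0.03  1.8   0.28  0.74  0.98] 0.0 0.0
[560.  60. 350.] [-0.32  0.13  0.04  2.17  0.62  0.34  0.57] 0.0 0.0
[540.  38. 250.] [-0.03  0.29 -0.27  2.36  1.83  0.28 -0.62] 0.0 0.0
[535.  37. 150.] [ 0.13  0.6  -0.54  2.46  2.3   0.64 -1.1 ] 0.0 0.0
[535.  37.  90.] [ 0.46  1.09 -1.17  2.47  2.11  1.27 -0.76] 0.1 0.0
[530.  37.  70.] [ 0.48  1.22 -1.25  2.47  2.12  1.41 -0.71] 4.5 0.009

[560. 150. 500.] [-0.35  0.04 -0.17  1.82  0.45  0.83  0.65] 0.0 0.0
[540. 100. 350.] [-0.34  0.12 -0.09  2.18  0.76  0.41  0.33] 0.0 0.0
[540.  38. 250.] [-0.06  0.29 -0.22  2.36  1.85  0.26 -0.64] 0.0 0.0
[535.  37. 150.] [ 0.11  0.59 -0.51  2.46  2.32  0.63 -1.12] 0.0 0.0
[535.  37.  90.] [ 0.46  1.09 -1.17  2.47  2.11  1.27 -0.76] 0.1 0.0
[525.  37.  70.] [ 0.48  1.22 -1.25  2.47  2.11  1.4  -0.71] 8.1 0.016
[580.  29.  72.] [ 0.54  1.21 -1.24  2.36  2.13  1.31 -0.58] 0.0 0.0
[515, 40, 66] 0
[525, 37, 68] 0
[535, 36, 70] 16
[545, 34, 40] 16
[555, 32, 40] 14
```

```bash
python3 - <<'E'
from path import *
rng=np.random.default_rng(1)
b=R0
for L in (0,5,10,15,20,25,30):
    ax=np.cross([0,0,-1],z); ax/=np.linalg.norm(ax)
    Rl=R.from_rotvec(-ax*(np.radians(34-L)))*R0; zz=Rl.as_matrix()[:,2]
    o=[]
    for tip in ([490,42,42],[490,42,250],[515,40,70],[560,31,55]):
        qs=[]
        for k in range(20):
            x,e,a=solve(np.array(tip)-173*zz,Rl,rng.uniform(lo,hi))
            if e<1 and a<.01: qs.append(x[4])
        o.append((len(qs),np.round([min(qs),max(qs)],1).tolist() if qs else 0))
    print(L,np.degrees(np.arccos(-zz[2])).round(1),o)
E
```

```text
0 0.0 [(12, [-0.3, 1.3]), (13, [-0.3, 0.7]), (12, [-0.7, 1.2]), (11, [-1.0, 1.3])]
5 5.0 [(11, [-0.8, 1.4]), (12, [-0.8, 0.8]), (10, [0.6, 1.4]), (11, [-0.3, 1.4])]
10 10.0 [(7, [1.5, 1.6]), (9, [-0.2, 0.8]), (9, [0.9, 1.5]), (11, [0.6, 1.5])]
15 15.0 [(11, [1.7, 3.8]), (11, [0.1, 1.0]), (8, [1.6, 1.7]), (9, [1.5, 1.6])]
20 20.0 [(11, [1.9, 3.6]), (13, [-0.8, 1.1]), (11, [1.8, 3.4]), (12, [1.8, 4.1])]
25 25.0 [(11, [2.0, 2.2]), (8, [-0.8, 1.3]), (13, [1.9, 3.3]), (11, [1.9, 3.4])]
30 30.0 [(0, 0), (8, [1.5, 1.5]), (10, [2.0, 2.1]), (13, [2.1, 3.7])]
```

```bash
cat > sh.py <<'E'
import sys,json
from path import *
for w in json.loads(sys.argv[1]):
    d=M.T@(np.array(w)-(p0+173*z)); print(w,'shift',d.round(1))
E
python3 sh.py '[[600,60,500],[560,60,350],[540,45,270],[500,42,260]]'
```

```text
[600, 60, 500] shift [204.  125.2 362.3]
[560, 60, 350] shift [320.1 111.  464.5]
[540, 45, 270] shift [378.5  88.9 520.3]
[500, 42, 260] shift [416.2  79.2 506.5]
```

```bash
python3 -m jog '[20,12,36,0,0, 40,25,72,0,0, 60,37,108,0,0, 80,50,144,0,0, 100,62,180,0,0, 120,74,216,0,0, 140,87,252,0,0, 160,100,288,0,0, 180,112,324,0,0, 204,125,362,0,0, 230,122,385,0,0, 256,119,408,0,0, 282,116,431,0,0, 304,113,450,0,0, 320,111,464,0,0, 335,105,480,0,0, 350,100,492,0,0, 360,95,502,0,0, 370,92,512,0,0, 378,89,520,0,0]'; python3 st.py
```

```text
clock: 19.83
eef_pos: [444.9, 53.9, 420.0]
tool_rot: [3.086, 0.583, 2.953]
force: [-0.5, -0.1, -0.1]
width: 0.2
19.83 q [-0.11   0.242 -0.179  2.286  1.334  0.245 -0.131] rpy [3.086 0.583 2.953] [444.9  53.9 420. ] z [ 0.55  -0.048 -0.834] lean 33.5 az -5.0 F [-0.5 -0.1 -0.1]
```

```bash
python3 -m jog '[60,-5,-20,0,0, 95,-10,-35,0,0, 150,-20,-60,0,0]' >/dev/null;  python3 st.py; python3 -m jog '[200,-30,-110,0,0]' >/dev/null; python3 -m jog '[200,-30,-110,0,0]' >/dev/null; python3 st.py
```

```text
20.08 q [-0.035  0.21  -0.356  2.435  1.624  0.318 -0.5  ] rpy [3.101 0.569 2.964] [381.6  60.3 400.8] z [ 0.537 -0.055 -0.842] lean 32.7 az -5.8 F [-1.3  0.7  0. ]
20.25 q [ 0.245  0.253 -0.738  2.446  1.561  0.449 -0.474] rpy [3.114 0.551 2.968] [371.5  64.8 395.2] z [ 0.52  -0.063 -0.852] lean 31.6 az -6.9 F [-0.7 -0.3 -0.5]
```

```bash
python3 -m jog '[216,-56,-27,0,0]' >/dev/null; python3 -m jog '[216,-56,-27,0,0]' >/dev/null; python3 st.py; python3 -m jog '[216,-56,-27,0,0]' >/dev/null; python3 -m jog '[216,-56,-27,0,0]' >/dev/null; python3 st.py
```

```text
20.42 q [ 0.474  0.343 -1.107  2.462  1.495  0.632 -0.465] rpy [3.133 0.524 2.972] [357.8  68.5 389.1] z [ 0.494 -0.075 -0.866] lean 30.0 az -8.7 F [-0.   0.2 -1.8]
20.58 q [ 0.547  0.327 -1.241  2.468  1.313  0.678 -0.369] rpy [-3.127  0.468  2.956] [332.9  72.4 395.9] z [ 0.44  -0.097 -0.893] lean 26.8 az -12.5 F [-0.9 -1.1 -0.6]
```

```bash
python3 -m jog '[200,-30,-60,0,0]' >/dev/null; python3 -m jog '[0,0,0,0,0, 0,0,0,0,0]' >/dev/null; python3 st.py; python3 sh.py '[[485,44,250],[485,44,120],[485,44,50]]'; python3 - <<'E'
from path import *
t=p0+173*z
for w in ([485,44,250],[485,44,120],[485,44,50],[550,34,60]):
    w=np.array(w,float)
    for i in range(1,11): q,e,a=solve(t+(w-t)*i/10-173*z,R0,q)
    t=w; print(w,q.round(2),round(e,1),round(a,3))
E
```

```text
20.83 q [ 0.531  0.235 -1.246  2.468  1.172  0.63  -0.274] rpy [-3.12   0.458  2.971] [311.6  88.  410.1] z [ 0.432 -0.096 -0.897] lean 26.3 az -12.6 F [-0.8  0.2  0. ]
[485, 44, 250] shift [-89.2  -9.1  49.8]
[485, 44, 120] shift [-31.7  -6.6 166.3]
[485, 44, 50] shift [ -0.8  -5.3 229.1]
[485.  44. 250.] [ 0.52  0.43 -1.12  2.3   1.29  0.71 -0.16] 0.0 0.0
[485.  44. 120.] [ 0.32  0.77 -0.98  2.44  1.85  0.9  -0.74] 0.0 0.0
[485.  44.  50.] [ 0.33  1.07 -1.06  2.47  2.    1.19 -0.83] 0.0 0.0
[550.  34.  60.] [ 0.41  1.03 -1.04  2.31  1.94  1.06 -0.6 ] 0.0 0.0
```

```bash
python3 - <<'E'
from mw import *
im,d,K,T=load("w8.npz"); P=cloud(d,K,T)
for u,v in [(222,171),(288,171),(255,174),(254,190)]: print(u,v,P[v,u].round(1),ray(u,v,36,K,T).round(1))
E
python3 snap.py wrist w9; python3 sh.py '[[488,43.5,120],[488,43.5,60],[488,43.5,26]]'
```

```text
222 171 [500.7  21.1  35.5] [500.6  21.2  36. ]
288 171 [511.3  60.6  18.9] [507.   59.2  36. ]
255 174 [505.3  39.9  37.2] [505.6  39.9  36. ]
254 190 [511.7  38.3  47.5] [515.2  37.7  36. ]
20.8333 [311.6  88.  410.1] [-3.1199  0.4579  2.9715] [ 0.531  0.235 -1.246  2.468  1.172  0.63  -0.274]
[488, 43.5, 120] shift [-34.7  -6.6 167.3]
[488, 43.5, 60] shift [ -8.2  -5.5 221.1]
[488, 43.5, 26] shift [  6.8  -4.8 251.6]
```

View pics/w9.png

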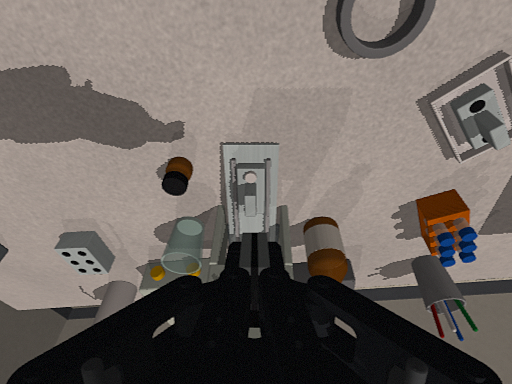

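```bash
python3 sh.py '[[470,46,120],[478,45,50],[482,43.8,25]]'
```

```text
[470, 46, 120] shift [-18.4  -7.4 159.3]
[478, 45, 50] shift [  5.3  -5.6 225.6]
[482, 43.8, 25] shift [ 12.6  -5.6 249.9]
```

```bash
python3 -m jog '[-6,-2,35,0,0, -12,-4,70,0,0, -16,-6,105,0,0, -18,-7,140,0,0, -18,-7.4,159,0,0, -8,-6.5,190,0,0, 5,-5.6,225,0,0, 9,-5.6,238,0,0, 12,-5.6,248,0,0, 12.6,-5.6,250,0,0, 12.6,-5.6,250,0,0]'; python3 st.py; python3 snap.py wrist w10;  python3 snap.py side s10; python3 -c "
from path import *
print(p0+173*z)"
```

```text
clock: 21.8
eef_pos: [412.7, 62.5, 179.0]
tool_rot: [-3.121, 0.449, 2.97]
force: [0.4, -0.1, -0.8]
width: -0.0
21.8 q [ 0.419  1.227 -1.246  2.467  1.958  1.397 -0.718] rpy [-3.121  0.449  2.97 ] [412.7  62.5 179. ] z [ 0.424 -0.095 -0.901] lean 25.7 az -12.6 F [ 0.4 -0.1 -0.8]
21.8 [412.7  62.5 179. ] [-3.1206  0.4488  2.9704] [ 0.419  1.227 -1.246  2.467  1.958  1.397 -0.718]
21.85 [413.1  62.5 180.2] [-3.1204  0.4513  2.9706] [ 0.419  1.224 -1.246  2.467  1.957  1.397 -0.718]
[487.44036646  45.84074889  25.42199555]
```

View pics/w10.png

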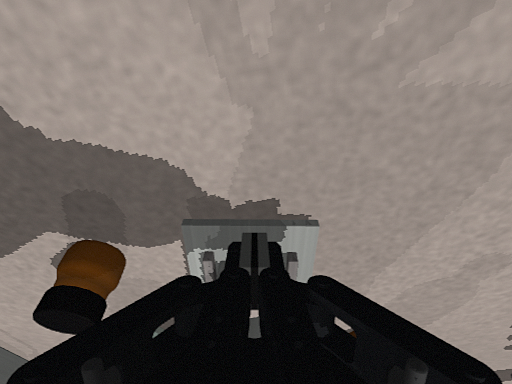

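View pics/s10.png

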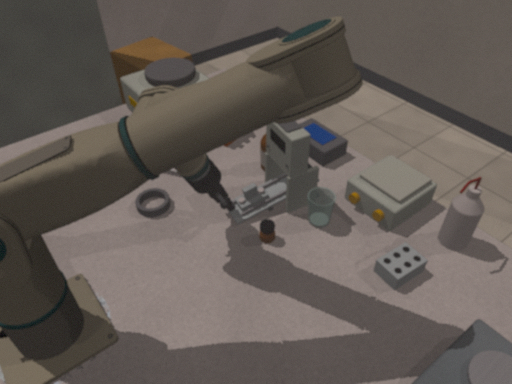

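```bash
python3 - <<'E'
from path import *
t=p0+173*z
f,r,e,w=fk(q,P,SG); print("elbow",e.round(),"wrist",w.round())
for wp in ([490,42.4,25],[565,30,39],):
    d=M.T@(np.array(wp)-t); print(wp,d.round(1))
    x,er,a=solve(np.array(wp)-173*z,R0,q); f,r,e,w=fk(x,P,SG); print(x.round(2),er.round(2),a.round(3),"elbow",e.round(),"wrist",w.round())
E
```

```text
elbow [ 477. -212.  555.] wrist [336.  99. 381.]
[490, 42.4, 25] [-2.6 -2.9  1.8]
[ 0.4   1.27 -1.21  2.45  2.    1.41 -0.73] 0.0 0.0 elbow [ 487. -208.  532.] wrist [341. 104. 362.]
[565, 30, 39] [-77.1  -1.9  22.5]
[ 0.49  1.22 -1.22  2.27  1.95  1.28 -0.47] 0.0 0.0 elbow [ 460. -247.  554.] wrist [418.  90. 376.]
```

```bash
python3 -m jog '[-2.6,-2.9,1.8,0,0, -4,-2.9,2.2,0,0, -8,-2.8,3.3,0,0, -12,-2.8,4.4,0,0, -16,-2.7,5.5,0,0, -20,-2.6,6.6,0,0, -24,-2.6,7.7,0,0, -28,-2.5,8.8,0,0, -32,-2.5,9.9,0,0, -36,-2.4,11,0,0, -40,-2.4,12.2,0,0, -44,-2.3,13.3,0,0, -48,-2.3,14.4,0,0, -52,-2.2,15.5,0,0, -56,-2.2,16.6,0,0, -60,-2.1,17.7,0,0, -64,-2,18.8,0,0, -68,-2,20,0,0, -72,-2,21.1,0,0, -72,-2,21.1,0,0]'; python3 st.py; python3 snap.py side s11; python3 snap.py scene c11; python3 -c "
from path import *
print(p0+173*z)"
```

```text
clock: 23.57
eef_pos: [487.0, 46.9, 193.4]
tool_rot: [-3.119, 0.454, 2.969]
force: [0.3, -1.3, 0.1]
width: 0.5
23.57 q [ 0.511  1.186 -1.243  2.284  1.919  1.27  -0.466] rpy [-3.119  0.454  2.969] [487.   46.9 193.4] z [ 0.428 -0.097 -0.898] lean 26.1 az -12.8 F [ 0.3 -1.3  0.1]
23.5667 [487.   46.9 193.4] [-3.1192  0.4542  2.9691] [ 0.511  1.186 -1.243  2.284  1.919  1.27  -0.466]
23.6167 [486.6  46.9 193.4] [-3.1192  0.4542  2.9694] [ 0.511  1.186 -1.243  2.285  1.919  1.27  -0.467]
[560.43195512  30.24081035  37.87681046]
```

```bash
python3 - <<'E'
import cv2,numpy as np
a=cv2.imread("pics/s11.png")[100:260,190:370]; b=cv2.imread("pics/c11.png")[130:290,170:350]
cv2.imwrite("pics/m11.png",cv2.resize(np.hstack([a,b]),None,fx=2.2,fy=2.2,interpolation=cv2.INTER_CUBIC))
E
```

```text
(no output)
```

View pics/m11.png

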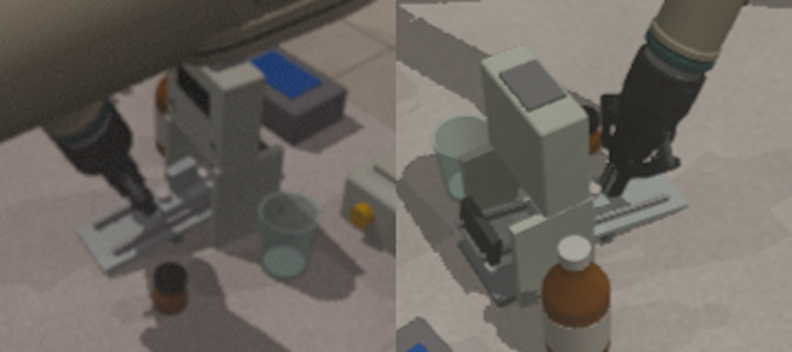

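```bash
python3 - <<'E'
from path import *
t=p0+173*z
for w in ([520,40,140],[520,40,300],[560,30,500],[600,0,800],[560,-20,900]):
    w=np.array(w,float); d=M.T@(w-(p0+173*z))
    for i in range(1,13): q,e,a=solve(t+(w-t)*i/12-173*z,R0,q)
    t=w; print(w,'shift',d.round(0),q.round(2),round(e,1),round(a,3))
E
```

```text
[520.  40. 140.] shift [  -7.    0. -110.] [ 0.49  0.9  -1.25  2.33  1.71  1.1  -0.49] 0.0 0.0
[520.  40. 300.] shift [ -78.   -3. -254.] [ 0.65  0.44 -1.25  2.14  1.11  0.81  0.1 ] 0.0 0.0
[560.  30. 500.] shift [-202.  -10. -415.] [ 0.81  0.22 -1.25  1.69  0.54  1.05  0.8 ] 0.0 0.0
[600.   0. 800.] shift [-374.  -38. -665.] [ 0.33  0.37 -1.11  0.63  0.73  1.91  1.09] 0.0 0.0
[560. -20. 900.] shift [-385.  -67. -770.] [-0.31  0.27  0.52  0.39 -0.12  1.98  1.47] 22.8 0.072
```

```bash
python3 -m jog '[2,0,-15,0,0, 0,0,-45,0,0, -3,0,-80,0,0, -7,0,-110,0,0, -25,-1,-145,0,0, -43,-2,-181,0,0, -61,-3,-217,0,0, -78,-3,-254,0,0, -108,-5,-280,0,0, -138,-7,-307,0,0, -168,-8,-340,0,0, -185,-9,-370,0,0, -202,-10,-410,0,0, -225,-12,-440,0,0, -250,-16,-470,0,0, -274,-20,-504,0,0, -298,-24,-538,0,0, -322,-28,-572,0,0, -346,-33,-620,0,0, -374,-38,-665,0,0]'; python3 st.py;  python3 -m jog '[-500,0,-1000,0,0, -500,0,-1000,0,0, -500,0,-1000,0,0, -500,0,-1000,0,0]'; python3 st.py
```

```text
clock: 25.33
eef_pos: [523.6, 18.4, 931.0]
tool_rot: [-3.118, 0.453, 2.969]
force: [0.3, 0.4, 2.1]
width: -0.2
25.33 q [ 0.418  0.337 -1.133  0.739  0.674  1.844  1.072] rpy [-3.118  0.453  2.969] [523.6  18.4 931. ] z [ 0.427 -0.098 -0.899] lean 26.0 az -12.9 F [0.3 0.4 2.1]
clock: 25.67
eef_pos: [545.6, 3.7, 953.3]
tool_rot: [-3.136, 0.394, 2.946]
force: [1.8, -1.1, -1.1]
width: -0.3
25.67 q [ 0.061  0.369 -0.44   0.471  0.381  1.954  1.26 ] rpy [-3.136  0.394  2.946] [545.6   3.7 953.3] z [ 0.376 -0.081 -0.923] lean 22.6 az -12.1 F [ 1.8 -1.1 -1.1]
```

```bash
python3 -m jog '[-500,0,-1500,0,0]' >/dev/null; python3 -m jog '[-500,0,-1500,0,0]' >/dev/null; python3 st.py; python3 -m jog '[-500,0,-1500,0,0]' >/dev/null; python3 -m jog '[-500,0,-1500,0,0]' >/dev/null;  python3 st.py
```

```text
25.83 q [-0.011  0.38  -0.073  0.407  0.096  1.96   1.297] rpy [3.071 0.392 2.873] [547.  -17.7 962.3] z [ 0.386 -0.033 -0.922] lean 22.8 az -4.9 F [ 0.3 -1.  -0.9]
26.0 q [-0.063  0.391  0.294  0.328 -0.212  1.968  1.324] rpy [2.991 0.441 2.806] [537.7 -33.9 986.6] z [ 0.448  0.002 -0.894] lean 26.6 az 0.3 F [ 1.4 -1.5  0.8]
```

```bash
python3 -m jog '[-500,-600,-1200,0,0]' >/dev/null; python3 -m jog '[-500,-600,-1200,0,0]' >/dev/null; python3 st.py; python3 -m jog '[-500,-600,-1200,0,0]' >/dev/null; python3 -m jog '[-500,-600,-1200,0,0]' >/dev/null;  python3 st.py; python3 -c "
from path import *
print(M.round(3))"
```

```text
26.17 q [-0.032  0.399  0.211  0.246 -0.191  1.975  1.337] rpy [2.972 0.501 2.846] [ 531.8  -29.1 1006.2] z [ 0.502  0.023 -0.865] lean 30.1 az 2.6 F [ 2.9 16.  -1.3]
26.33 q [ 0.1    0.387  0.136  0.188 -0.175  1.981  1.372] rpy [2.96  0.565 2.799] [ 508.5  -80.  1029.1] z [ 0.556 -0.007 -0.831] lean 33.8 az -0.7 F [ 1.7  0.1 -1.3]
[[-0.796  0.24   0.556]
 [ 0.284  0.959 -0.007]
 [-0.535  0.152 -0.831]]
```

```bash
python3 -m jog '[-300,-1000,-800,0,0]' >/dev/null; python3 -m jog '[-300,-1000,-800,0,0]' >/dev/null; python3 st.py; python3 -m jog '[0,0,0,0,0]' >/dev/null;  python3 st.py; python3 -c "
from path import *
print(M.round(3))"
```

```text
26.5 q [ 0.298  0.353 -0.01   0.185 -0.163  1.981  1.453] rpy [2.951 0.609 2.788] [ 468.4 -143.3 1046.8] z [ 0.592 -0.017 -0.806] lean 36.3 az -1.7 F [-0.1 -0.6 -0.1]
26.58 q [ 0.307  0.349 -0.009  0.184 -0.161  1.982  1.452] rpy [2.953 0.613 2.777] [ 464.6 -147.3 1048.6] z [ 0.595 -0.026 -0.804] lean 36.5 az -2.5 F [-0.5  0.7  1. ]
[[-0.764  0.25   0.595]
 [ 0.292  0.956 -0.026]
 [-0.575  0.154 -0.804]]
```

```bash
cat > p2.py <<'E'
from path import *
Rt=R0*R.from_euler('z',np.radians(-6.4))
t=p0+173*z
for w in ([600,40,500],[570,55,350],[548,45,250],[545,36,150],[545,33.5,80],[550,32.5,40],[623,20.3,46]):
    w=np.array(w,float); d=M.T@(w-(p0+173*z))
    for i in range(1,13): q,e,a=solve(t+(w-t)*i/12-173*z,Rt,q)
    t=w; print(w,'shift',d.round(1),q.round(2),round(e,1),round(a,3))
E
python3 p2.py
```

```text
[600.  40. 500.] shift [266.6 128.5 343.5] [ 0.08  0.04 -0.3   1.85  0.27  0.65  1.  ] 0.0 0.0
[570.  55. 350.] shift [380.2 112.3 445.8] [-0.12  0.14 -0.16  2.19  0.83  0.29  0.37] 0.0 0.0
[548.  45. 250.] shift [451.6  81.8 513.4] [ 0.07  0.32 -0.4   2.38  2.03  0.35 -0.85] 0.0 0.0
[545.  36. 150.] shift [508.7  57.1 592.2] [ 0.32  0.71 -0.8   2.47  2.25  0.83 -1.02] 0.0 0.0
[545.   33.5  80. ] shift [548.3  43.9 648.5] [ 0.51  1.22 -1.25  2.47  2.18  1.4  -0.72] 5.0 0.009
[550.   32.5  40. ] shift [567.1  38.1 683.6] [ 0.52  1.37 -1.25  2.47  2.27  1.52 -0.69] 1.0 0.002
[623.   20.3  46. ] shift [504.3  45.6 722.5] [ 0.59  1.34 -1.25  2.29  2.25  1.34 -0.5 ] 0.0 0.0
```

```bash
python3 -m jog '[24,12,31,-3,0, 48,24,62,-6.4,0, 72,35,93,-6.4,0, 97,47,125,-6.4,0, 121,58,156,-6.4,0, 145,70,187,-6.4,0, 170,82,218,-6.4,0, 194,93,250,-6.4,0, 218,105,281,-6.4,0, 242,117,312,-6.4,0, 267,128,343,-6.4,0, 295,124,369,-6.4,0, 323,120,395,-6.4,0, 352,116,420,-6.4,0, 380,112,446,-6.4,0, 398,104,463,-6.4,0, 416,97,480,-6.4,0, 434,89,497,-6.4,0, 452,82,513,-6.4,0, 452,82,513,-6.4,0]'; python3 st.py; cat > p3.py <<'E'
from path import *
import sys,json
print("tip",(p0+173*z).round(1))
t=p0+173*z
for w in json.loads(sys.argv[1]):
    w=np.array(w,float); d=M.T@(w-(p0+173*z))
    for i in range(1,13): q,e,a=solve(t+(w-t)*i/12-173*z,R0,q)
    t=w; print(w,'shift',d.round(1),q.round(2),round(e,1),round(a,3))
print(M.round(3))
E
python3 p3.py '[[548,45,250],[550,36,150],[552,34,80],[553,31.9,46],[623,20.3,46]]'
```

```text
clock: 28.25
eef_pos: [457.7, 55.2, 434.3]
tool_rot: [3.051, 0.634, 2.923]
force: [0.4, -0.6, 0.1]
width: -0.0
28.25 q [-0.079  0.233 -0.21   2.262  1.432  0.248 -0.236] rpy [3.051 0.634 2.923] [457.7  55.2 434.3] z [ 0.595 -0.039 -0.803] lean 36.6 az -3.8 F [ 0.4 -0.6  0.1]
tip [560.7  48.3 295.5]
[548.  45. 250.] shift [36.3 -8.7 29.1] [ 0.03  0.32 -0.38  2.38  2.01  0.36 -0.83] 0.0 0.0
[550.  36. 150.] shift [ 92.4 -24.5 110.9] [ 0.14  0.63 -0.55  2.47  2.37  0.71 -1.17] 0.0 0.0
[552.  34.  80.] shift [131.9 -31.3 168.3] [ 0.45  1.13 -1.13  2.47  2.22  1.31 -0.81] 0.0 0.0
[553.   31.9  46. ] shift [150.9 -35.6 196.3] [ 0.45  1.24 -1.11  2.47  2.29  1.39 -0.81] 0.0 0.0
[623.   20.3  46. ] shift [ 93.8 -35.6 238.4] [ 0.52  1.21 -1.09  2.29  2.27  1.21 -0.63] 0.0 0.0
[[-0.787  0.164  0.595]
 [ 0.175  0.984 -0.039]
 [-0.592  0.073 -0.803]]
```

```bash
python3 -m jog '[18,-4,15,0,0, 36,-9,29,0,0, 50,-13,50,0,0, 64,-17,70,0,0, 78,-21,90,0,0, 92,-24.5,111,0,0, 105,-27,130,0,0, 118,-29,149,0,0, 132,-31,168,0,0, 132,-31,168,0,0, 132,-31,168,0,0, 132,-31,168,0,0]'; python3 st.py; python3 snap.py wrist w12; python3 p3.py '[[552,32.5,60],[553,31.9,46],[613,21.9,46],[623,20.3,46]]'
```

```text
clock: 29.25
eef_pos: [449.3, 40.6, 219.0]
tool_rot: [3.047, 0.631, 2.917]
force: [0.5, -0.2, 0.5]
width: 0.1
29.25 q [ 0.327  0.91  -0.839  2.467  2.314  1.03  -1.015] rpy [3.047 0.631 2.917] [449.3  40.6 219. ] z [ 0.594 -0.038 -0.804] lean 36.5 az -3.7 F [ 0.5 -0.2  0.5]
29.25 [449.3  40.6 219. ] [3.0465 0.6309 2.9171] [ 0.327  0.91  -0.839  2.467  2.314  1.03  -1.015]
tip [552.7  33.6  81.2]
[552.   32.5  60. ] shift [12.9 -2.8 16.6] [ 0.49  1.28 -1.22  2.47  2.23  1.45 -0.73] 0.0 0.0
[553.   31.9  46. ] shift [20.3 -4.3 28.5] [ 0.49  1.31 -1.2   2.47  2.27  1.47 -0.74] 0.0 0.0
[613.   21.9  46. ] shift [-28.6  -4.1  64.6] [ 0.55  1.29 -1.19  2.31  2.26  1.32 -0.58] 0.0 0.0
[623.   20.3  46. ] shift [-36.8  -4.1  70.6] [ 0.56  1.29 -1.19  2.29  2.25  1.3  -0.55] 0.0 0.0
[[-0.786  0.166  0.596]
 [ 0.178  0.983 -0.04 ]
 [-0.592  0.075 -0.802]]
```

View pics/w12.png

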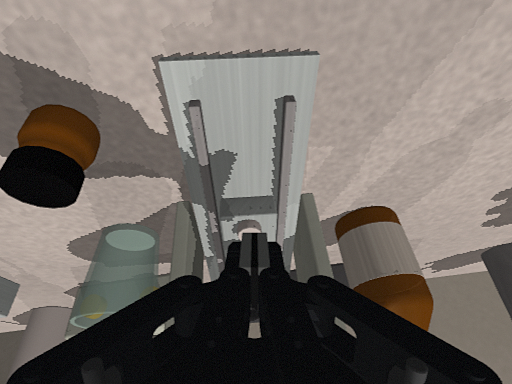

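```bash
python3 - <<'E'
from mw import *
im,d,K,T=load("w12.npz"); P=cloud(d,K,T)
for u,v in [(246,200),(246,208),(246,214),(246,217),(225,214),(268,213)]: print(u,v,P[v,u].round(1))
E
python3 p3.py '[[551,32.3,60],[552,32.1,34],[560,30.7,35],[608,22.8,43.5],[623,20.3,46]]' | grep -v '\[\['
```

```text
246 200 [406.2  53.  149.2]
246 208 [569.7  27.7  41.8]
246 214 [569.4  27.5  46.9]
246 217 [569.1  27.4  49.4]
225 214 [567.3  13.3  45.5]
268 213 [571.9  42.3  47.2]
tip [552.7  33.6  81.2]
[551.   32.3  60. ] shift [13.6 -3.2 16. ] [ 0.5   1.3  -1.25  2.47  2.22  1.48 -0.71] 0.6 0.001
[552.   32.1  34. ] shift [28.2 -5.1 37.5] [ 0.5   1.38 -1.22  2.47  2.29  1.53 -0.7 ] 0.0 0.0
[560.   30.7  35. ] shift [21.1 -5.1 41.5] [ 0.51  1.37 -1.22  2.45  2.28  1.51 -0.68] 0.0 0.0
[608.   22.8  43.5] shift [-23.1  -4.3  63.6] [ 0.56  1.34 -1.24  2.33  2.26  1.38 -0.55] 0.0 0.0
[623.   20.3  46. ] shift [-36.8  -4.1  70.6] [ 0.57  1.33 -1.24  2.29  2.25  1.35 -0.51] 0.0 0.0
 [ 0.178  0.983 -0.04 ]
 [-0.592  0.075 -0.802]]
```

```bash
python3 -m jog '[14,-3.2,16,0,0, 22,-4.3,28,0,0, 28,-5.1,37.5,0,0, 28,-5.1,37.5,0,0, 25,-5.1,39.5,0,0, 21,-5.1,41.5,0,0, 17,-5,43.5,0,0, 13.7,-5,45.2,0,0, 10,-4.9,47,0,0, 6.3,-4.8,48.9,0,0, 2.6,-4.7,50.8,0,0, -1.1,-4.6,52.6,0,0, -4.8,-4.6,54.4,0,0, -8.5,-4.5,56.3,0,0, -12.2,-4.5,58.1,0,0, -15.9,-4.4,60,0,0, -19.5,-4.3,61.8,0,0, -23,-4.3,63.6,0,0, -23,-4.3,63.6,0,0]'; python3 st.py; python3 snap.py wrist w13; python3 snap.py side s13;python3 snap.py scene c13; python3 p3.py '[[608,22.8,43.5],[623,20.3,46]]'
```

```text
clock: 30.88
eef_pos: [506.0, 29.4, 182.4]
tool_rot: [3.05, 0.636, 2.919]
force: [0.2, 0.0, 0.6]
width: 0.3
30.88 q [ 0.48   1.114 -1.018  2.323  2.273  1.135 -0.726] rpy [3.05  0.636 2.919] [506.   29.4 182.4] z [ 0.597 -0.042 -0.801] lean 36.8 az -4.0 F [0.2 0.  0.6]
30.8833 [506.   29.4 182.4] [3.0502 0.6359 2.9188] [ 0.48   1.114 -1.018  2.323  2.273  1.135 -0.726]
30.9333 [505.8  29.4 182.4] [3.0505 0.636  2.9188] [ 0.48   1.114 -1.018  2.324  2.273  1.136 -0.726]
30.9833 [505.6  29.4 182.3] [3.0507 0.6358 2.9192] [ 0.48   1.114 -1.018  2.324  2.273  1.136 -0.726]
tip [608.5  22.3  43.6]
[608.   22.8  43.5] shift [ 0.6  0.4 -0.2] [ 0.46  1.16 -1.    2.33  2.31  1.17 -0.75] 0.0 0.0
[623.   20.3  46. ] shift [-13.2   0.6   6.8] [ 0.47  1.15 -1.    2.29  2.3   1.13 -0.72] 0.0 0.0
[[-0.785  0.167  0.596]
 [ 0.177  0.983 -0.042]
 [-0.593  0.073 -0.802]]
```

```bash
python3 - <<'E'
import cv2,numpy as np
a=cv2.imread("pics/s13.png")[100:260,190:370]; b=cv2.imread("pics/c13.png")[130:290,170:350]
cv2.imwrite("pics/m13.png",cv2.resize(np.hstack([a,b]),None,fx=2.2,fy=2.2,interpolation=cv2.INTER_CUBIC))
E
```

```text
(no output)
```

View pics/m13.png

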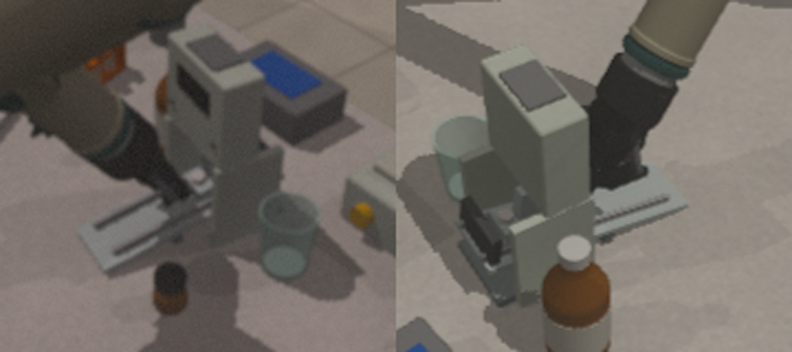

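View pics/w13.png

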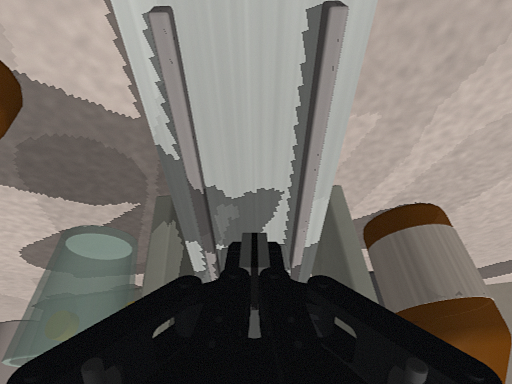

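```bash
python3 -m jog '[-1.8,0.1,0.9,0,0, -3.6,0.1,1.8,0,0, -5.3,0.2,2.7,0,0, -7,0.3,3.6,0,0, -8.8,0.4,4.5,0,0, -10.5,0.5,5.4,0,0]'; python3 -m jog '[-1,0,0.5,0,0, -1,0,0.5,0,0]';python3 -m jog '[-1,0,0.5,0,0, -1,0,0.5,0,0]'; python3 st.py
```

```text
clock: 31.53
eef_pos: [516.5, 28.2, 184.2]
tool_rot: [3.05, 0.634, 2.921]
force: [-2.3, 0.3, 0.0]
width: -0.3
clock: 31.7
eef_pos: [517.6, 27.9, 184.4]
tool_rot: [3.05, 0.634, 2.92]
force: [-1.6, 0.5, -0.7]
width: 0.0
clock: 31.87
eef_pos: [517.9, 27.8, 184.5]
tool_rot: [3.051, 0.633, 2.921]
force: [-4.7, 0.6, 1.3]
width: -0.1
31.87 q [ 0.487  1.106 -1.015  2.291  2.259  1.101 -0.693] rpy [3.051 0.633 2.921] [517.9  27.8 184.5] z [ 0.595 -0.04  -0.803] lean 36.6 az -3.8 F [-4.7  0.6  1.3]
```

```bash
python3 -m jog '[-1,0,0.5,0,0, -1,0,0.5,0,0]';python3 -m jog '[-1,0,0.5,0,0, -1,0,0.5,0,0]'; python3 st.py; python3 snap.py scene c14; python3 snap.py side s14; python3 - <<'E'
import cv2,numpy as np
a=cv2.imread("pics/s14.png")[120:240,220:350]; b=cv2.imread("pics/c14.png")[170:290,180:310]
cv2.imwrite("pics/m14.png",cv2.resize(np.hstack([a,b]),None,fx=3,fy=3,interpolation=cv2.INTER_CUBIC))
E
```

```text
clock: 32.03
eef_pos: [518.3, 27.7, 184.5]
tool_rot: [3.051, 0.631, 2.922]
force: [-7.6, 1.1, 3.9]
width: -0.3
clock: 32.2
eef_pos: [518.6, 27.6, 184.5]
tool_rot: [3.051, 0.629, 2.923]
force: [-10.4, 0.4, 4.6]
width: -0.2
32.2 q [ 0.488  1.105 -1.015  2.289  2.255  1.094 -0.687] rpy [3.051 0.629 2.923] [518.6  27.6 184.5] z [ 0.592 -0.039 -0.805] lean 36.4 az -3.7 F [-10.4   0.4   4.6]
32.2 [518.6  27.6 184.5] [3.0508 0.6294 2.9231] [ 0.488  1.105 -1.015  2.289  2.255  1.094 -0.687]
32.25 [518.6  27.6 184.5] [3.0509 0.6295 2.9232] [ 0.488  1.105 -1.015  2.289  2.255  1.095 -0.687]
```

View pics/m14.png

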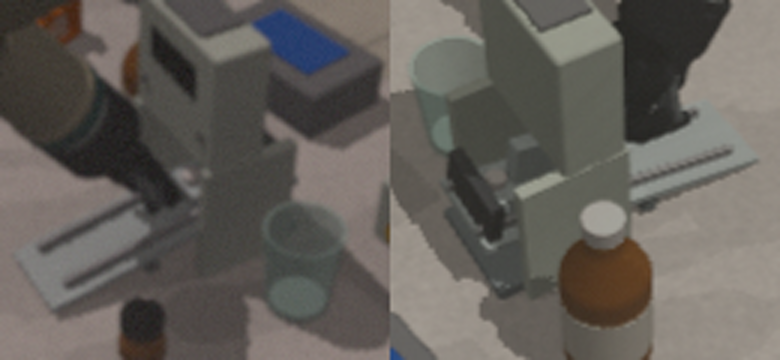

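```bash
python3 - <<'E'
from mw import *
im,d,K,T=load("c14.npz"); P=cloud(d,K,T)
cv2.imwrite("pics/z14.png",cv2.resize(im[205:260,190:245],None,fx=12,fy=10,interpolation=cv2.INTER_NEAREST))
o=np.array([482.7,43.7]);u=np.array([.9866,-.1633]);n=np.array([.1633,.9866])
for v in range(212,240,3):
    for c in range(196,240,4):
        p=P[v,c]; dx=(p[:2]-o)@u; h=p[2]-12; s=dx*.985+h*.1736; hh=-dx*.1736+h*.985
        print(f"({c},{v}):{s:.0f},{(p[:2]-o)@n:.0f},{hh:.0f}",end=" ")
    print()
E
```

```text
(196,212):216,-102,-7 (200,212):230,-58,34 (204,212):224,-49,39 (208,212):214,-49,36 (212,212):205,-46,35 (216,212):192,-50,27 (220,212):182,-48,25 (224,212):170,-50,20 (228,212):206,22,92 (232,212):207,40,108 (236,212):210,59,124 
(196,215):214,-105,-21 (200,215):208,-96,-15 (204,215):223,-49,30 (208,215):212,-51,24 (212,215):202,-49,23 (216,215):190,-52,15 (220,215):181,-48,15 (224,215):199,-3,60 (228,215):203,20,80 (232,215):206,39,98 (236,215):209,59,116 
(196,218):212,-109,-35 (200,218):206,-99,-28 (204,218):223,-49,20 (208,218):213,-47,18 (212,218):201,-49,12 (216,218):192,-47,10 (220,218):207,-5,52 (224,218):202,4,58 (228,218):193,6,56 (232,218):205,39,88 (236,218):208,58,106 
(196,221):210,-111,-47 (200,221):243,-31,34 (204,221):234,-29,32 (208,221):211,-49,7 (212,221):201,-48,4 (216,221):190,-48,-0 (220,221):208,-2,46 (224,221):204,8,53 (228,221):194,9,50 (232,221):201,35,75 (236,221):205,57,95 
(196,224):215,-101,-47 (200,224):242,-32,23 (204,224):240,-17,35 (208,224):209,-51,-6 (212,224):198,-51,-10 (216,224):195,-39,-0 (220,224):207,-2,36 (224,224):204,9,45 (228,224):192,
[... 453 characters left out ...]
):212,56,71 (236,230):206,62,73 
(196,233):225,-77,-53 (200,233):246,-21,6 (204,233):242,-9,15 (208,233):242,8,31 (212,233):234,12,31 (216,233):221,8,23 (220,233):212,10,20 (224,233):231,56,69 (228,233):224,61,71 (232,233):216,64,71 (236,233):204,61,64 
(196,236):230,-69,-54 (200,236):245,-21,-4 (204,236):243,-6,9 (208,236):242,10,23 (212,236):239,22,33 (216,236):224,14,20 (220,236):217,19,21 (224,236):235,63,68 (228,236):224,62,63 (232,236):215,63,60 (236,236):204,63,56 
(196,239):234,-59,-53 (200,239):231,-45,-41 (204,239):243,-5,-0 (208,239):242,11,15 (212,239):242,28,30 (216,239):236,35,34 (220,239):216,19,11 (224,239):233,62,58 (228,239):223,62,54 (232,239):212,60,48 (236,239):203,63,46
```

View pics/z14.png

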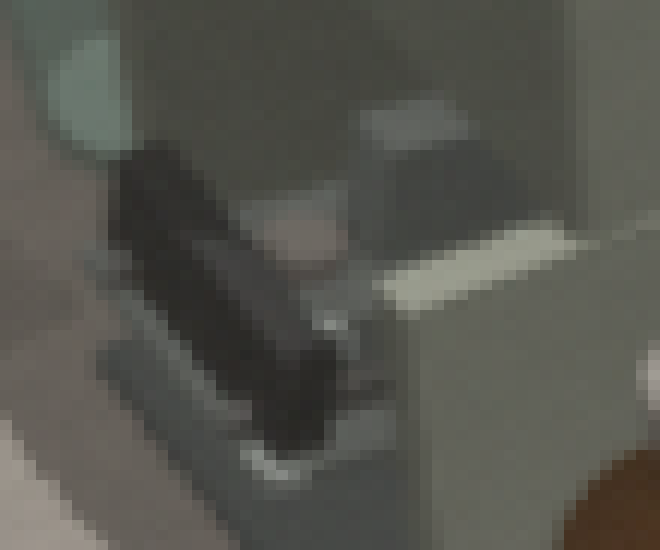

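```bash
cat > sr.py <<'E'
from mw import *
o=np.array([482.7,43.7]);u=np.array([.9866,-.1633]);n=np.array([.1633,.9866])
def sray(c,v,hh,K,T):
    z=60
    for _ in range(60):
        p=ray(c,v,z,K,T); dx=(p[:2]-o)@u; z=12+(hh+dx*.1736)/.985
    h=z-12; return dx*.985+h*.1736,(p[:2]-o)@n
E
python3 - <<'E'
from sr import *
im,d,K,T=load("c14.npz")
for nm,c,v,h in [("finfront-",220,216,56),("finfront+",222.2,219.8,56),("stopnear-",205,219.5,32),("stopnear+",218,239.5,32),("stopfar",199.5,223,32),("stopfar+",211,244,32),("cap c",215.5,228.7,28)]:
    print(nm,np.round(sray(c,v,h,K,T),1))
E
```

```text
finfront- [206.3  -6.9]
finfront+ [207.6   6. ]
stopnear- [229.2 -32.3]
stopnear+ [231.7  36.2]
stopfar [245.7 -26.8]
stopfar+ [251.8  42.2]
cap c [218.9   0.4]
```

```bash
python3 -m jog '[2,0,-1,0,0, 5,0,-2.5,0,0, 9,0,-5,0,0, 13,0,-9,0,0, 15,0,-20,0,0, 15,0,-40,0,0, 15,0,-70,0,0, 12,0,-105,0,0, 5,0,-140,0,0, 0,0,-175,0,0, -10,0,-205,0,0, -15,0,-230,0,0, -15,0,-240,0,0, -15,0,-240,0,0]'; python3 st.py; python3 snap.py scene c15; python3 snap.py side s15; python3 snap.py wrist w15; python3 - <<'E'
import cv2,numpy as np
a=cv2.imread("pics/s15.png")[120:240,220:350]; b=cv2.imread("pics/c15.png")[170:290,180:310]
cv2.imwrite("pics/m15.png",cv2.resize(np.hstack([a,b]),None,fx=3,fy=3,interpolation=cv2.INTER_CUBIC))
E
```

```text
clock: 33.47
eef_pos: [389.9, 34.5, 389.6]
tool_rot: [3.055, 0.64, 2.922]
force: [0.4, 0.9, -0.5]
width: -0.2
33.47 q [ 0.67   0.453 -1.247  2.467  1.776  0.725 -0.615] rpy [3.055 0.64  2.922] [389.9  34.5 389.6] z [ 0.599 -0.045 -0.799] lean 36.9 az -4.3 F [ 0.4  0.9 -0.5]
33.4667 [389.9  34.5 389.6] [3.0552 0.6398 2.9224] [ 0.67   0.453 -1.247  2.467  1.776  0.725 -0.615]
33.5167 [390.3  34.5 388.5] [3.054  0.6376 2.9218] [ 0.669  0.458 -1.247  2.467  1.778  0.727 -0.616]
33.5667 [390.4  34.5 387.6] [3.0527 0.6351 2.9217] [ 0.668  0.461 -1.247  2.468  1.778  0.727 -0.616]
```

View pics/m15.png

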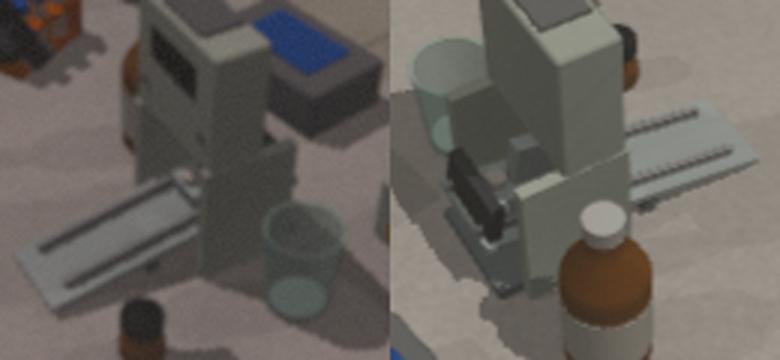

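View pics/w15.png

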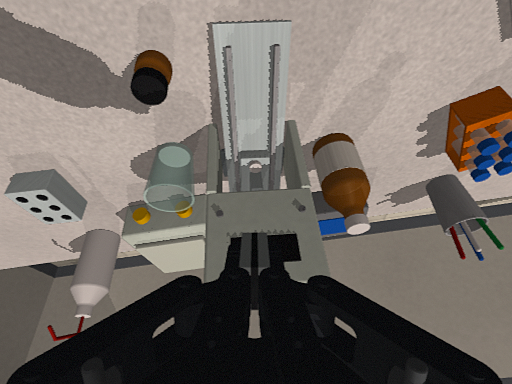

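View pics/c15.png

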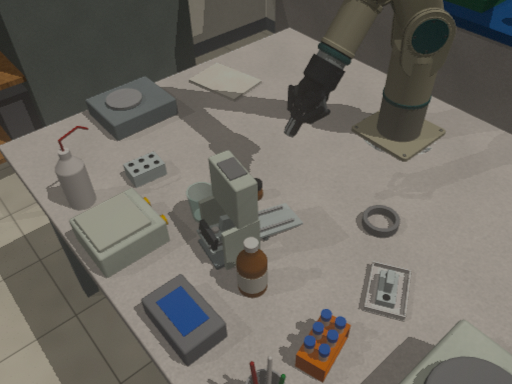

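```bash
python3 - <<'E'
from sr import *
a=load("c14.npz")[0][205:245,195:240].astype(int); b=load("c15.npz")[0][205:245,195:240].astype(int)
print("diff mean",abs(a-b).mean(), "max", abs(a-b).max())
im,d,K,T=load("w15.npz"); P=cloud(d,K,T)
for v in range(152,194,3):
    p=P[v,250]; dx=(p[:2]-o)@u; h=p[2]-12; print(v,im[v,250].tolist(),round(dx*.985+h*.1736,1),round(float((p[:2]-o)@n),1),round(-dx*.1736+h*.985,1))
cv2.imwrite("pics/z15.png",cv2.resize(im[110:200,200:310],None,fx=6,fy=6,interpolation=cv2.INTER_NEAREST))
# compare disturbance
for nm in("scene","side"):
    A=load(nm+"0.npz")[0].astype(int);B=load({"scene":"c15","side":"s15"}[nm]+".npz")[0].astype(int)
E
```

```text
diff mean 1.542037037037037 max 6
152 [81, 83, 82] 151.4 -6.5 7.7
155 [78, 80, 79] 151.8 -6.9 14.0
158 [150, 153, 151] 152.8 -7.3 19.3
161 [82, 83, 83] 157.2 -7.4 20.1
164 [75, 77, 86] 157.8 -7.8 25.9
167 [182, 190, 202] 160.4 -8.0 29.1
170 [107, 111, 118] 166.1 -8.2 28.4
173 [71, 74, 72] 174.3 -8.2 24.9
176 [70, 71, 69] 175.2 -8.5 30.3
179 [70, 72, 72] 176.9 -8.8 34.5
182 [77, 78, 77] 183.5 -8.9 33.3
185 [79, 80, 79] 190.4 -9.0 31.9
188 [72, 76, 74] 196.5 -9.1 31.5
191 [70, 77, 76] 153.2 -11.0 82.8
```

View pics/z15.png

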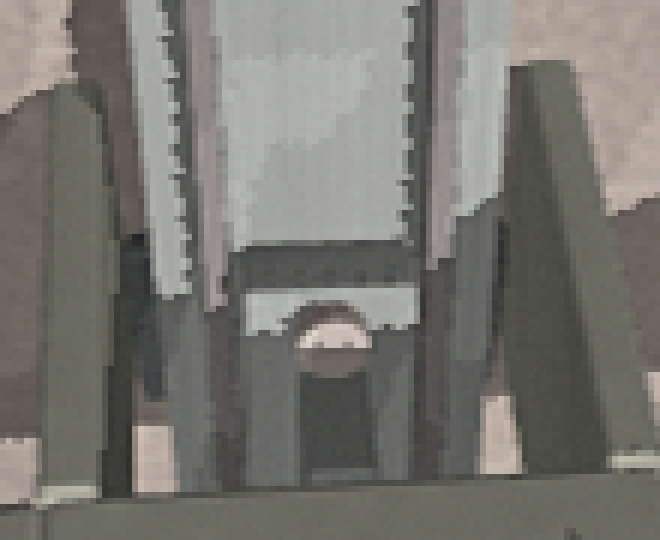

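```bash
python3 - <<'E'
from sr import *
im,d,K,T=load("w15.npz"); P=cloud(d,K,T)
def f(c,v):
    p=P[v,c]; dx=(p[:2]-o)@u; h=p[2]-12; return np.round([dx*.985+h*.1736,(p[:2]-o)@n,-dx*.1736+h*.985],1)
for c in (228,227,276): print(c,[(v,f(c,v).tolist()) for v in range(42,54,2)])
print("foot",[(v,f(250,v).tolist()) for v in range(18,30,2)])
print("head front",[(v,f(250,v).tolist(),P[v,250].round(1).tolist()) for v in (196,200,204)])
print("rear face", [f(c,152).tolist() for c in range(242,270,4)],[f(c,155).tolist() for c in range(242,270,4)])
E
```

```text
228 [(42, [14.2, -25.6, 0.9]), (44, [15.7, -25.8, 2.3]), (46, [17.2, -25.9, 3.8]), (48, [17.6, -25.9, 8.9]), (50, [19.0, -26.0, 10.3]), (52, [21.0, -26.2, 10.4])]
227 [(42, [14.0, -26.7, 1.5]), (44, [16.0, -26.8, 1.3]), (46, [17.2, -26.9, 3.7]), (48, [17.4, -26.9, 9.4]), (50, [19.0, -27.1, 10.4]), (52, [21.2, -27.3, 9.5])]
276 [(42, [16.1, 25.0, 0.4]), (44, [17.1, 24.6, 3.7]), (46, [17.2, 23.8, 9.9]), (48, [18.8, 23.8, 11.1]), (50, [21.0, 24.0, 10.0]), (52, [23.4, 24.2, 8.8])]
foot [(18, [-4.3, -1.4, -11.3]), (20, [-2.3, -1.4, -11.9]), (22, [-3.3, -2.1, 0.1]), (24, [-2.0, -2.2, 2.1]), (26, [-0.1, -2.2, 1.8]), (28, [1.8, -2.3, 1.3])]
head front [(196, [152.3, -11.6, 92.0], [613.0, 10.4, 129.1]), (200, [154.3, -11.9, 96.6], [614.1, 9.9, 133.9]), (204, [154.4, -12.3, 102.8], [613.1, 9.7, 140.0])]
rear face [[151.3, -17.5, 6.9], [151.1, -12.0, 7.6], [151.4, -6.5, 7.7], [151.9, -1.1, 7.6], [151.4, 4.4, 8.8], [152.0, 9.9, 8.4], [151.8, 15.3, 9.1]] [[151.9, -17.7, 12.9], [151.2, -12.3, 14.3], [151.8, -6.9, 14.0], [151.7, -1.5, 14.6], [151.6, 3.8, 15.2], [152.0, 9.3, 15.3], [151.7, 14.6, 16.1]]
```

```bash
python3 - <<'E'
from cell import *
print(finish_job()); print(read_state()["clock"])
E
```

```text
the job is handed in; nothing more can be done
None
the job is handed in; nothing more can be done
```

The job is done and handed in, at about 34 s on the robot's clock. The spent carrier stands in the white tray. The fresh carrier was stood between the rails, let go of, and pushed up the ramp under the head to the stop. The arm then backed away.

**How the lean was made:** the moves have no tilt command. I leaned the tool by repeatedly asking for poses just out of reach, since the arm gives up about 2 degrees of tilt per call and keeps it. The first push was at about 26 degrees. I then backed off and re-leaned to 36.5 degrees for the last stretch.

**Last checks:**
- **Stop contact:** at the end of the push the fingertips stayed still while the force rose from 5 to 10 N.
- **Carrier position:** the raw wrist reading put the carrier's rear 151.6 mm up the ramp. Corrected by the rail ends, which read 2.8 mm low, that becomes 154.4 mm against a nominal 155 mm, and the carrier is square to the ramp. It had not moved after I backed away.
- **Disagreement:** the scene camera's raw distances were 4 to 5 mm low. Measured from the stop in that view, the carrier agreed with home to within 0.5 to 1.5 mm.
- **Bystanders:** in the last pictures they look undisturbed. I checked this by eye and did not measure it.

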